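# Register a specimen holder and press it home on the hardness tester's stage

### The job

Take the barcode scanner and hold it still for a second, aimed at the label on the specimen holder so that it reads, then lay it back on its grey mat the way it lay. Then take the specimen holder and, square to the hardness tester's stage and either way round, slide it over the locating pin until it drops on, and press it right down against the spring lifters, flat on the stage; finish while you are still holding it pressed down there, so that I can lock the clamp. Leave the vee-block holder, the round reference block and the dish where they are.

Things in the scene. Friction and masses are not known exactly. Their poses are not given: they have to be found in the camera images.
- scanner: hand-held barcode scanner, black, 170 mm long in all, 160 g, loose, lying on the grey mat. Straight handle 120 x 34 x 26 mm with a head 60 mm wide at its nose. Its x axis runs along the handle to the nose, z up as it lies; origin on its underside (where it touches the mat). It lies on a foot under its tail and on the rear lower edge of its head; the handle is 16 to 42 mm above the mat. It is always on and reads by itself
- scanner_grip (a point): centre of the scanner's handle, half-way up (29 mm above what the scanner lies on); x to the nose, y across the 34 mm wide handle, z up. the handle is free of the head for about 40 mm forward of here and of the foot for 30 mm backward; grasp it across y
- scanner_window (a point): middle of the reading window in the underside of the scanner's head: 87.5 mm ahead (x), 0 sideways (y) and 18.9 mm below (z) the point scanner_grip. The z axis of this point is the reading beam: with the scanner level it points forward and down, 30 degrees forward of straight down. The scanner reads a label that lies 40 to 120 mm along the beam and within 15 mm of it
- mat_center (a point): centre of the top of the grey rubber mat, 230 mm (x) x 120 mm (y) x 3 mm, fixed on the bench: the scanner's resting place
- holder: specimen holder, plain aluminium, 500 g (may vary by a fifth), loose on the bench: base 50 mm (x) x 126 mm (y) x 12 mm with a block 50 x 80 mm on it up to 44 mm high (block from y = -44 to +36 mm), a round dark specimen mount in its top, a small clamp screw sticking out at its -y end (to y = -67 mm, axis 30 mm up), and at its +y end a low bare flange with the barcode label. Origin at the centre of its underside, z up, y to the label end
- holder_center (a point): middle of the specimen holder, 22 mm above its underside, straight above its bore; axes as the holder. The sides of the block and base, 50 mm apart across x, are flat and flush from bottom to top: grasp it there
- holder_label (a point): centre of the barcode label (36 x 20 mm, white, black bars) lying face up on the holder's flange, 49.5 mm to +y of its middle and 12.5 mm above its underside
- holder_bore (a point): mouth of the blind locating bore, in the middle of the specimen holder's underside: 13.4 mm across, 12 mm deep, pointing down. It cannot be seen from above
- stage_seat (a point): top face of the tester's black stage plate (190 mm x 180 mm) at the foot of the locating pin, 145 mm above the bench; z up, the y axis points to the tester's front, away from its column and measuring head, which begin 210 mm behind (-y). The holder's length lies along this y axis, either way round. Two steel clamp straps, 12 mm high with thumbscrews 22 mm high, lie swung aside along the plate's two x edges, 76 mm and more from the pin; they stay as they are
- stage_pin_tip (a point): top of the locating pin in the middle of the stage plate: steel, 12 mm across, standing 10 mm above the plate, its uppermost 2 mm tapered to 8 mm across. The holder hides it when above it. Riding on the pin the holder's underside is 10 mm above the plate; dropped on, it rests on the lifters 4 mm above the plate; pressed home it lies on the plate
- lifters (a joint): the four spring-loaded brass lifting pins around the locating pin, moving as one: 0 when up, 4 mm proud of the plate; 0.004 when pressed down level with the plate. They carry the holder's weight without giving way; it takes about 9 N pushing down on the holder, besides its weight, to bring it flat on the plate, and it rises again when let go
- vee_holder: another holder, not wanted: steel vee block, 56 x 110 x 54 mm, with a round bar in it and no label; loose on the bench. Origin at the centre of its underside
- ref_block: round steel reference block, 58 mm across, 14 mm high, loose; origin at the centre of its underside; to be left alone
- dish: glass dish, 90 mm across, 14 mm high, with three black specimen mounts, loose; origin at the centre of its underside; to be left alone
Things that resemble listed ones, but are neither listed nor needed, are in the scene too. What is meant by the scanner is not pink, and is the smaller of those in its own colour. Leave any turquoise look-alike of the holder alone.

How it is judged:
On the way, in this order (a step that is already met when the one before it is completed fails the run):
1. the scanner, held still in the gripper, reads the label: the label lies 35 to 125 mm along its beam and within 15 mm of it, for 0.7 s (contact force between the fingers and scanner above 1 N and z of holder_label in the frame of scanner_window between 0.035 and 0.125 m and x of holder_label in the frame of scanner_window between -0.015 and 0.015 m and y of holder_label in the frame of scanner_window between -0.015 and 0.015 m and angle between scanner_window's own z axis and vertical above 2 rad and linear speed of scanner below 0.02 m/s and angular speed of scanner below 0.15 rad/s and angle between holder_center's own z axis and vertical below 0.1 rad), for 0.7 s.
2. the scanner lies right way up on its mat again, let go (contact force between the fingers and scanner below 0.1 N and angle between scanner_grip's own z axis and vertical below 0.12 rad and height (world z) of scanner_grip below 0.038 m and horizontal distance between scanner_grip and mat_center below 0.09 m and linear speed of scanner below 0.03 m/s), for 0.2 s.
3. the holder, held, has dropped on the locating pin: its bore is over the pin and its underside less than 6 mm above the stage plate (horizontal distance between holder_bore and stage_seat below 0.0025 m and angle between holder_center's own z axis and vertical below 0.05 rad and angle between the y axis of holder_center and the y axis of stage_seat, either way round below 0.12 rad and contact force between the fingers and holder above 1 N and z of holder_bore in the frame of stage_seat below 0.006 m), for 0.1 s.
At the end, for the whole second after the job is handed in: Holder on the pin: bore within 2.5 mm of its axis, level 0.05 rad, square to the stage 0.12 rad, underside within 1.2 mm of the plate, lifters in by over 3 mm, gripper still on it. Scanner let go, right way up (0.12 rad), its handle's middle within 90 mm of the mat's middle (all of step 2 and horizontal distance between holder_bore and stage_seat below 0.0025 m and angle between holder_center's own z axis and vertical below 0.05 rad and angle between the y axis of holder_center and the y axis of stage_seat, either way round below 0.12 rad and contact force between the fingers and holder above 1 N and z of holder_bore in the frame of stage_seat below 0.0012 m and value of joint lifters above 0.003 m and linear speed of holder below 0.02 m/s); the arm keeps its last pose, push and grip.
It fails at once if the vee-block holder, the reference block or the dish is shifted by more than 30 mm (distance of any of vee_holder, ref_block, dish from where it was at the start of the episode above 0.03 m).
It also fails if it takes over 58 s, if anything falls off the work surface, if the arm or the gripper's body presses on something with over 40 N, if the wrist force passes 120 N, or if a joint passes its speed limit or range.

### The arm

A 6-joint arm with a two-finger parallel gripper is mounted at the origin on the work surface. World frame = base frame: x ahead of the robot, y to its left, z up, the work surface at z = 0. Lengths are in m, angles in rad, forces in N, time in s.
With the tool pointing down it reaches from about 0.275 to 0.85 m from the base axis. Payload 19 kg.
Tool frame: the origin (TCP) lies midway between the tips of the shut fingers; the grasp point (between the pads) lies 19 mm behind it; x points along the fingers, y is the direction in which the jaws open and shut, and the axes are right-handed (so a half turn about x gives the same grasp; the last joint's range is limited). The gripper opens to 85 mm and grips with 20 to 120 N. Pads are 22 mm wide; open, the fingers measure 114 mm over their backs; the gripper's body (76 mm by 85 mm) begins 54 mm behind the grasp point. The pads swing forward as they close: fully open they stand 13 mm farther back than shut.
Start: joints at [-0.134, 0.15, 1.437, -0, 1.554, -0.134], TCP at [0.575, -0, 0.231] pointing down, gripper open.
Joint ranges: [-2.8, 2.8], [-0.68, 2.1], [0.12, 2.68], [-1.39, 4.53], [0.16, 2.79], [-2.81, 2.81]. Speed limits (rad/s): [1.89, 1.89, 2.22, 3.01, 3.01, 3.01].

### API

Orientations are given as a unit quaternion [x, y, z, w].
In Python, from plant import get_obs, camera, close_job gives the robot as it stands.
- The arm moves only by the tool carry_out, never from a script. Its argument "rows" is one flat list of numbers, 7 for each row, row after row: the shift along the tool's x, y, z in cm, then the turn, a rotation vector about the tool's x, y, z in rad, then the finger opening in cm, from 0 to 8.54. In form: [dx, dy, dz, ax, ay, az, fingers, dx, dy, dz, ax, ay, az, fingers, ...]. A call has exactly 10 rows; each row shifts and turns the pose as measured when the row begins, along the tool's axes as they then stand; what a row does not reach is not made up. A row lasts 1/10 s, in which the tool goes at most 50 mm and 8.59 degrees, less where a joint would pass 70% of its speed; a pose out of reach is approached as far as the arm can. A call is refused whole if a number of a shift passes 5 or a number of a turn 0.15, either way. A call with a gripper value outside its range is refused whole. The fingers move at their own pace and stop on an object; the grip force is fixed at half the most. Time passes only in rows, so rows that do not move let the fingers close, or fill a call up. It gives the time, the measured TCP pose, the force and the opening at its end, in the units of the state.
- get_obs(): the state, without advancing time (a new reading comes with each control period).
- camera(name): name is "scene" or "side" or "wrist"; returns a dict with "color" (400x640x3 uint8, red, green, blue), "depth" (400x640 float32, m along the optical axis (not along the pixel's ray), 0 where there is no reading), "mtx" (3x3 intrinsics, pixels), "rvec" (rotation vector, rad) and "tvec" (3), from world to camera coordinates, as OpenCV has them. Camera axes: x right, y down, z forward; pixel columns grow to the right and rows downward; lengths in m; the calibration is good to about 2 mm. A picture is of the moment at which its call begins.
- close_job(): hands the job in, once; it reports no verdict.
The state is a dict: "time_s": time; "qpos": joint angles; "qd": joint speeds; "joint_torque": joint torques, N m; "eef_pos": TCP position; "orientation": TCP orientation; "contact_force": force on the tool from outside, world axes, zero at the start; "torque": the same for the moment, N m; "width": finger opening in m.
Only numpy, scipy, OpenCV 4.12 (cv2) and the standard library are available. Lean on these libraries where they do the work, as an engineer would, in place of code of your own. Each camera call takes 0.05 s, during which the arm holds its last target.

## Working session

There is one attempt and no reset: what is moved stays moved. The work goes in short steps, Python scripts to look and compute and a tool call to move; the robot and the scene stay as the last step left them, time stands still between calls to the robot, and variables do not carry over. Pictures are saved under pics/ and viewed, and the job is handed in when it is done.

Besides the shell and the picture viewer there is one more tool, called after ">>>" as name(argument=value, ...) on one line, values as JSON. carry_out: Moves the arm, as the interface text tells. Its arguments: {"type":"object","properties":{"rows":{"type":"array","items":{"type":"number"}}},"required":["rows"]}

```bash
ls; mkdir -p pics; cat > h.py <<'E'
import numpy as np, cv2
from scipy.spatial.transform import Rotation as R
from plant import get_obs, camera
def snap(n,tag):
    c=camera(n); cv2.imwrite(f'pics/{tag}.png',c['color'][:,:,::-1]); np.savez(f'pics/{tag}.npz',**{k:np.asarray(v) for k,v in c.items()}); return c
def load(tag): return dict(np.load(f'pics/{tag}.npz'))
def ray(c,u,v):
    Rm=cv2.Rodrigues(np.asarray(c['rvec'],float))[0]; t=np.asarray(c['tvec'],float).ravel()
    p=cv2.undistortPoints(np.array([[[u,v]]],float),c['mtx'],None)[0,0]
    return -Rm.T@t, Rm.T@np.array([p[0],p[1],1.])
def onplane(c,u,v,z):
    o,d=ray(c,u,v); return o+d*(z-o[2])/d[2]
def dpt(c,u,v):
    o,d=ray(c,u,v); return o+d*c['depth'][int(v),int(u)]
def cloud(c):
    H,W=c['depth'].shape; K=c['mtx']; u,v=np.meshgrid(np.arange(W),np.arange(H)); z=c['depth']
    P=np.stack([(u-K[0,2])/K[0,0]*z,(v-K[1,2])/K[1,1]*z,z],-1)
    Rm=cv2.Rodrigues(np.asarray(c['rvec'],float))[0]; return (P-np.asarray(c['tvec']).ravel())@Rm
E
python3 - <<'E'
from h import *
for n in ['scene','side','wrist']:
    c=snap(n,n+'0'); print(n,c['mtx'][0,0],ray(c,320,200))
print(get_obs())
E
```

```text
pics
scene 466.6737583811992 (array([1.43326548, 0.03509936, 0.72374086]), array([-0.84912632, -0.01097548, -0.52827177]))
side 472.6288480893153 (array([0.26406721, 1.11081843, 0.81109201]), array([ 0.17974264, -0.82293008, -0.53896496]))
wrist 279.41205541496214 (array([0.57391943, 0.07769721, 0.37353012]), array([-0.00837061, -0.29239203, -0.95633367]))
{'time_s': 0.15, 'qpos': array([-1.33964807e-01,  1.50842706e-01,  1.43781034e+00, -3.11905438e-05,
        1.55381258e+00, -1.34003645e-01]), 'qd': array([ 0.00083924, -0.00057408, -0.00366431,  0.0012433 , -0.0007498 ,
        0.00106161]), 'joint_torque': array([ 2.28272773e-03, -7.13383126e+01, -5.71041870e+01, -3.10331814e-05,
        7.20541226e-03, -6.05664604e-05]), 'eef_pos': array([5.74824712e-01, 1.39121015e-05, 2.30866952e-01]), 'orientation': array([ 0.49979421,  0.50024855, -0.50018601,  0.49977104]), 'contact_force': array([ 0.53914365,  0.47252039, -0.19560974]), 'torque': array([ 0.02396144,  0.00022356, -0.01882591]), 'width': 0.0854118066347161}
```

View pics/scene0.png

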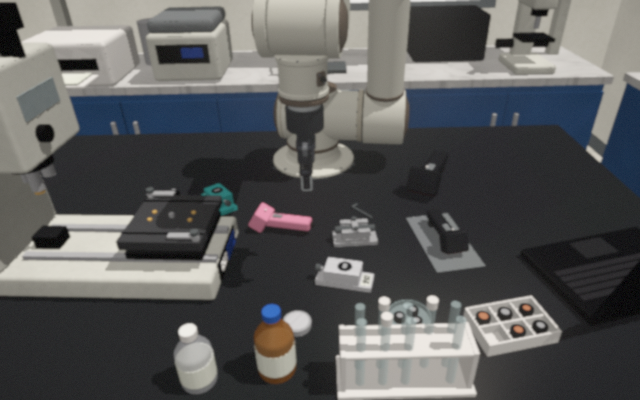

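View pics/side0.png

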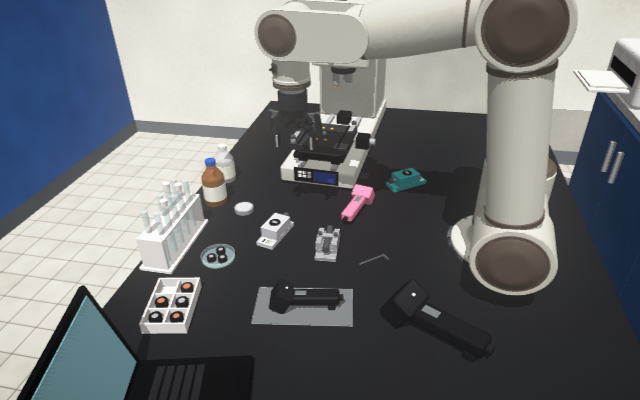

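View pics/wrist0.png

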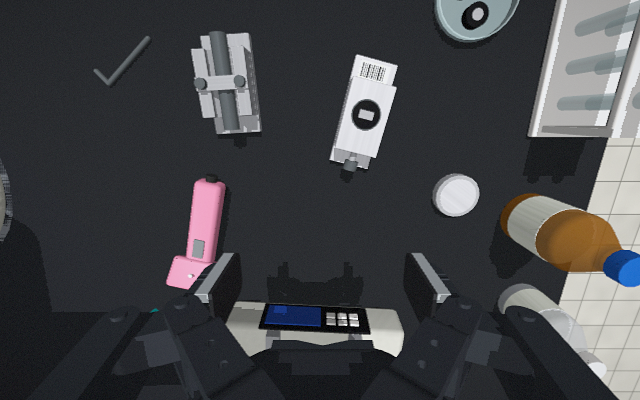

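The scene camera shows the scanner on its grey mat near (447,235), with a black one behind it near (430,170). The side camera shows three scanners: black on the mat (305,297), larger black (440,320) and pink (358,203). It also shows the aluminium holder with the label (275,230), the turquoise look-alike (406,180) and the vee block (327,243). The black one on the mat fits: it is not pink and it is the smaller of the two black ones. I'll confirm this in an enlarged crop.

```bash
python3 - <<'E'
from h import *
s=load('side0');a=cv2.resize(s['color'][270:370,240:510,::-1],None,fx=2.9,fy=2.9,interpolation=cv2.INTER_CUBIC)
w=load('wrist0');b=cv2.resize(w['color'][40:185,300:440,::-1],None,fx=2,fy=2,interpolation=cv2.INTER_CUBIC)
im=np.zeros((590,790,3),np.uint8); im[:290,:783]=a[:290,:783]; im[295:585,:280]=b
sc=load('scene0'); d=cv2.resize(sc['color'][145:275,395:495,::-1],None,fx=2.2,fy=2.2); im[295:295+286,300:520]=d
st=cv2.resize(s['color'][100:190,280:390,::-1],None,fx=2.4,fy=2.4); im[295:295+216,525:789]=st
im=np.clip(im.astype(float)*1.5,0,255).astype(np.uint8)
cv2.imwrite('pics/crop1.png',im)
for n,uv in {'side':[(275,230),(305,297),(342,135)],'scene':[(345,266),(447,235),(172,213)],'wrist':[(367,114),(377,72)]}.items():
    c=load(n+'0')
    for p in uv: print(n,p,dpt(c,*p).round(4))
E
```

```text
side (275, 230) [0.6118 0.1074 0.0409]
side (305, 297) [0.4692 0.3507 0.047 ]
side (342, 135) [ 0.4953 -0.3091  0.1463]
scene (345, 266) [0.6265 0.0761 0.0466]
scene (447, 235) [0.5406 0.3226 0.0623]
scene (172, 213) [ 0.5581 -0.3077  0.1541]
wrist (367, 114) [0.624  0.078  0.0453]
wrist (377, 72) [0.6387 0.1255 0.0117]
```

View pics/crop1.png

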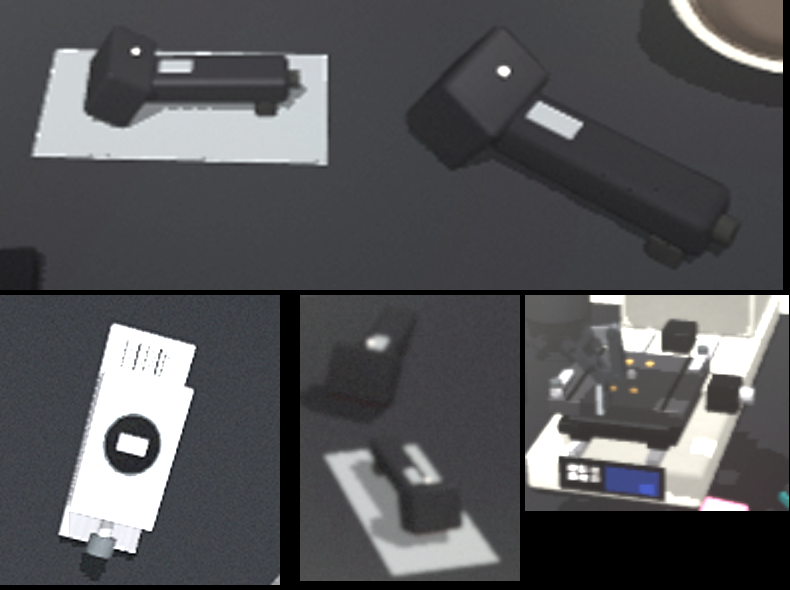

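Crop confirmed: the scanner on the grey mat is the smaller black one, with its nose to +x. The aluminium holder has its label end towards +y. Next I'll measure poses.

```bash
python3 - <<'E'
from h import *
def rect(P,lab):
    r=cv2.minAreaRect((P[:,:2]*1000).astype(np.float32)); print(lab,len(P),np.round(r[0],1),np.round(r[1],1),round(r[2],1),'z',np.median(P[:,2]).round(4)); return r
for n in ['side','scene','wrist']:
    c=load(n+'0'); P=cloud(c); ok=c['depth']>0; hsv=cv2.cvtColor(c['color'],cv2.COLOR_RGB2HSV)
    print(n)
    def sel(x0,x1,y0,y1,z0,z1,extra=True):
        return P[ok&(P[...,0]>x0)&(P[...,0]<x1)&(P[...,1]>y0)&(P[...,1]<y1)&(P[...,2]>z0)&(P[...,2]<z1)&extra]
    # bench z check
    print(' bench', np.median(P[ok&(P[...,0]>.5)&(P[...,0]<.7)&(abs(P[...,2])<.02)&(P[...,1]>0.15)&(P[...,1]<.28)][:,2]) if n!='wrist' else np.median(sel(.5,.7,0,.2,-.02,.008)[:,2]))
    b=sel(.55,.69,0,.16,.038,.054); 
    if len(b)>20: rect(b,' holder top')
    b=sel(.55,.69,.05,.19,.008,.018,hsv[...,2]>90)
    if len(b)>20: rect(b,' flange')
    b=sel(.3,.7,.25,.5,-.004,.010,(hsv[...,2]>90)&(hsv[...,1]<60))
    if len(b)>20: rect(b,' mat')
    b=sel(.3,.7,.25,.5,.036,.052)
    if len(b)>20:
        rect(b,' scanner top'); 
    b=sel(.3,.7,.25,.5,.022,.08)
    if len(b)>20:
        rect(b,' scanner all')
        for x in np.arange(.34,.58,.01):
            q=b[(abs(b[:,0]-x)<.005)]
            if len(q)>3: print('   ',round(x,3),len(q),q[:,1].min().round(4),q[:,1].max().round(4),q[:,2].max().round(4))
    b=sel(.35,.75,-.5,-.15,.135,.152)
    if len(b)>20: rect(b,' stage')
E
```

```text
side
 bench 0.0007386418952912954
 holder top 348 [617.6  63.3] [106.7  52.7] 76.0 z 0.0446
 flange 190 [623.8  93.5] [99.3 51.4] 74.2 z 0.0127
 mat 2204 [479.3 334.4] [233.  126.3] 9.9 z 0.0036
 scanner top 795 [468.8 334.1] [165.9  59.1] 15.7 z 0.0452
 scanner all 1380 [470.8 335.1] [171.  62.] 14.3 z 0.0451
    0.39 36 0.3165 0.3367 0.0457
    0.4 71 0.3052 0.3415 0.0476
    0.41 72 0.3093 0.3446 0.0495
    0.42 72 0.3105 0.3443 0.0499
    0.43 66 0.312 0.3474 0.0494
    0.44 76 0.3161 0.351 0.0493
    0.45 68 0.3164 0.3518 0.0473
    0.46 75 0.319 0.3524 0.0498
    0.47 69 0.3209 0.356 0.0502
    0.48 74 0.3199 0.3572 0.0503
    0.49 75 0.3256 0.3598 0.0493
    0.5 98 0.3219 0.3742 0.0536
    0.51 135 0.3141 0.3765 0.0649
    0.52 137 0.3147 0.3789 0.0671
    0.53 125 0.3191 0.3808 0.0674
    0.54 83 0.3206 0.3812 0.0649
    0.55 46 0.3248 0.38 0.0503
 stage 1111 [ 554.6 -306.5] [195.2 191.1] 86.0 z 0.1456
scene
 bench -1.2342804388140909e-05
 holder top 585 [621.   59.8] [101.5  55.4] 77.1 z 0.0441
 flange 281 [629.6  96. ] [81.3 55.8] 75.9 z 0.0123
 mat 1587 [527.7 370.6] [237.
[... 195 characters left out ...]
8 0.0466
    0.42 40 0.3027 0.3364 0.0465
    0.43 36 0.3056 0.3399 0.0465
    0.44 40 0.3083 0.34 0.0467
    0.45 36 0.3095 0.3439 0.0468
    0.46 41 0.31 0.3455 0.0469
    0.47 44 0.3133 0.3478 0.0482
    0.48 37 0.3158 0.3479 0.0492
    0.49 40 0.3177 0.348 0.0477
    0.5 14 0.3253 0.3498 0.0501
    0.51 17 0.3114 0.3613 0.0616
    0.52 38 0.3103 0.3675 0.063
    0.53 83 0.3126 0.3741 0.065
    0.54 203 0.3127 0.3759 0.0657
    0.55 202 0.3162 0.3762 0.0593
    0.56 51 0.3179 0.3662 0.0374
 stage 3898 [ 559.3 -310.8] [182.1 194.9] 86.6 z 0.1453
wrist
 bench 0.00019520763377857116
 holder top 3299 [619.2  62.4] [102.9  50.3] 76.3 z 0.0444
 flange 905 [626.6  92.3] [95.3 50.2] 76.2 z 0.0125
```

```bash
cat >> h.py <<'E'
def Rtool(yaw):  # tool down, jaw axis(y) at world angle yaw (deg)
    a=np.deg2rad(yaw); y=np.array([np.cos(a),np.sin(a),0]); x=np.array([0,0,-1.]); return np.stack([x,y,np.cross(x,y)],1)
def plan(p,yaw,n,w,start=None,nrot=None):
    o=get_obs(); p0=np.array(o['eef_pos']); R0=R.from_quat(o['orientation'])
    Rt=R.from_matrix(Rtool(yaw)); rv=(R0.inv()*Rt).as_rotvec(); p=np.array(p,float)
    print('from',p0.round(4),'tilt/yaw rv',rv.round(4),'shift world',(p-p0).round(4))
    rows=[]
    for i in range(n):
        Ri=R0*R.from_rotvec(rv*i/n); d=Ri.inv().apply((p-p0)/n)*100
        rows.append(list(np.round(d,2)+0)+list(np.round(rv/n,3)+0)+[w])
    for r in rows: print(', '.join(f'{float(x):g}' for x in r)+',')
def st():
    o=get_obs(); Rm=R.from_quat(o['orientation']).as_matrix()
    print('t',round(o['time_s'],2),'p',o['eef_pos'].round(4),'yaw',np.rad2deg(np.arctan2(Rm[1,1],Rm[0,1])).round(2),'xax',Rm[:,0].round(4),'yz',Rm[2,1].round(4),'F',o['contact_force'].round(2),'w',o['width'].round(4))
E
python3 -c "
from h import *
plan([.452,.331,.18],-79,10,8.5)"
```

```text
from [0.5748 0.     0.2309] tilt/yaw rv [1.3788e+00 5.0000e-04 8.0000e-04] shift world [-0.1228  0.331  -0.0509]
0.51, -1.23, -3.31, 0.138, 0, 0, 8.5,
0.51, -1.67, -3.11, 0.138, 0, 0, 8.5,
0.51, -2.08, -2.85, 0.138, 0, 0, 8.5,
0.51, -2.45, -2.54, 0.138, 0, 0, 8.5,
0.51, -2.78, -2.18, 0.138, 0, 0, 8.5,
0.51, -3.05, -1.77, 0.138, 0, 0, 8.5,
0.51, -3.27, -1.34, 0.138, 0, 0, 8.5,
0.51, -3.42, -0.87, 0.138, 0, 0, 8.5,
0.51, -3.51, -0.4, 0.138, 0, 0, 8.5,
0.51, -3.53, 0.09, 0.138, 0, 0, 8.5,
```

>>> carry_out(rows=[0.5, -1.2, -3.3, 0.138, 0, 0, 8.5, 0.5, -1.7, -3.1, 0.138, 0, 0, 8.5, 0.5, -2.1, -2.9, 0.138, 0, 0, 8.5, 0.5, -2.5, -2.5, 0.138, 0, 0, 8.5, 0.5, -2.8, -2.2, 0.138, 0, 0, 8.5, 0.5, -3.1, -1.8, 0.138, 0, 0, 8.5, 0.5, -3.3, -1.3, 0.138, 0, 0, 8.5, 0.5, -3.4, -0.9, 0.138, 0, 0, 8.5, 0.5, -3.5, -0.4, 0.138, 0, 0, 8.5, 0.5, -3.5, 0.1, 0.138, 0, 0, 8.5])

```text
time_s: 1.15
eef_pos: [0.4535, 0.3411, 0.1774]
orientation: [-0.704, -0.048, 0.707, -0.049]
contact_force: [0.2, 0.0, 0.8]
width: 0.0849
```

```bash
python3 - <<'E'
from h import *
st()
c=snap('wrist','w1');st()
P=cloud(c);ok=c['depth']>0
m=ok&(P[...,2]>.022)&(P[...,2]<.075)&(P[...,0]>.36)&(P[...,0]<.6)&(P[...,1]>.26)&(P[...,1]<.42)
b=P[m]
for x in np.arange(.38,.58,.01):
    q=b[(abs(b[:,0]-x)<.004)]
    if len(q)>3: print(round(x,3),len(q),q[:,1].min().round(4),q[:,1].max().round(4),q[:,2].max().round(4))
r=cv2.minAreaRect((b[:,:2]*1000).astype(np.float32));print(r)
E
```

```text
Traceback (most recent call last):
  File "h.py", line 32, in st
    print('t',round(o['time_s'],2),'p',o['eef_pos'].round(4),'yaw',np.rad2deg(np.arctan2(Rm[1,1],Rm[0,1])).round(2),'xax',Rm[:,0].round(4),'yz',Rm[2,1].round(4),'F',o['contact_force'].round(2),'w',o['width'].round(4))
                                                                                                                                                                                                     ^^^^^^^^^^^^^^^^
AttributeError: 'float' object has no attribute 'round'
```

```bash
sed -i "s/o\['width'\].round(4)/round(float(o['width']),4)/" h.py; python3 - <<'E'
from h import *
st()
c=snap('wrist','w1');st()
P=cloud(c);ok=c['depth']>0
m=ok&(P[...,2]>.022)&(P[...,2]<.075)&(P[...,0]>.36)&(P[...,0]<.6)&(P[...,1]>.26)&(P[...,1]<.42)
b=P[m]
for x in np.arange(.38,.58,.01):
    q=b[(abs(b[:,0]-x)<.004)]
    if len(q)>3: print(round(x,3),len(q),q[:,1].min().round(4),q[:,1].max().round(4),q[:,2].max().round(4))
r=cv2.minAreaRect((b[:,:2]*1000).astype(np.float32));print(r)
E
```

```text
t 1.15 p [0.4535 0.3411 0.1774] yaw -82.1 xax [-0.003  -0.0011 -1.    ] yz 0.0006 F [0.2  0.   0.82] w 0.0849
t 1.2 p [0.4516 0.3449 0.1764] yaw -82.95 xax [-4.8e-03  2.0e-04 -1.0e+00] yz -0.0008 F [-3.46  3.55 -1.43] w 0.0851
0.39 63 0.3138 0.3268 0.0392
0.4 147 0.3074 0.3397 0.0462
0.41 209 0.3071 0.341 0.0466
0.42 225 0.309 0.3435 0.0465
0.43 228 0.3102 0.3459 0.0466
0.44 239 0.3118 0.3471 0.0468
0.45 241 0.3148 0.3495 0.0468
0.46 255 0.3167 0.3508 0.0469
0.47 259 0.318 0.3532 0.0486
0.48 271 0.321 0.3555 0.0487
0.49 279 0.3225 0.3568 0.0487
0.5 379 0.3242 0.3721 0.0528
0.51 531 0.3135 0.3736 0.0636
0.52 597 0.3147 0.3762 0.0651
0.53 633 0.3162 0.3783 0.0662
0.54 577 0.319 0.3802 0.0656
0.55 435 0.3199 0.3797 0.0508
0.56 47 0.3231 0.3427 0.0336
((471.076904296875, 336.1680603027344), (171.19268798828125, 60.1016960144043), 10.726628303527832)
```

View pics/w1.png

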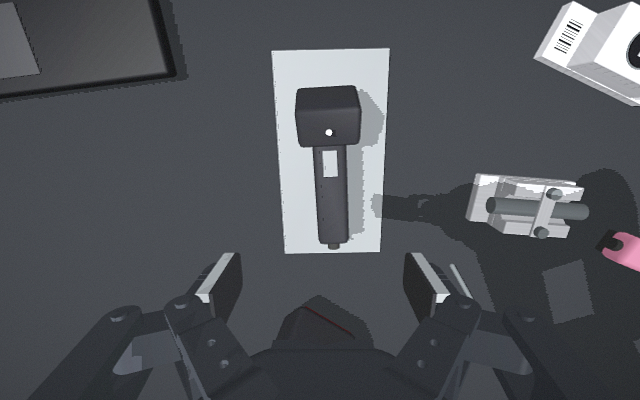

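```bash
python3 -c "
from h import *
plan([.4515,.3323,.06],-79.1,4,8.5)
plan([.4515,.3323,.0125],-79.1,4,8.5)"
```

```text
from [0.4516 0.3449 0.1764] tilt/yaw rv [-0.0672  0.0047  0.0009] shift world [-1.000e-04 -1.260e-02 -1.164e-01]
2.91, 0.32, 0.03, -0.017, 0.001, 0, 8.5,
2.91, 0.31, 0.04, -0.017, 0.001, 0, 8.5,
2.91, 0.31, 0.04, -0.017, 0.001, 0, 8.5,
2.91, 0.31, 0.05, -0.017, 0.001, 0, 8.5,
from [0.4516 0.3449 0.1764] tilt/yaw rv [-0.0672  0.0047  0.0009] shift world [-1.000e-04 -1.260e-02 -1.639e-01]
4.1, 0.32, 0.02, -0.017, 0.001, 0, 8.5,
4.1, 0.31, 0.03, -0.017, 0.001, 0, 8.5,
4.1, 0.31, 0.04, -0.017, 0.001, 0, 8.5,
4.1, 0.31, 0.05, -0.017, 0.001, 0, 8.5,
```

>>> carry_out(rows=[1.5, 0.4, 0, -0.025, 0.001, 0, 8.5, 2, 0.4, 0, -0.025, 0.001, 0, 8.5, 2, 0.4, 0, -0.017, 0.001, 0, 8.5, 2, 0.1, 0, 0, 0, 0, 8.5, 2, 0, 0, 0, 0, 0, 8.5, 2, 0, 0, 0, 0, 0, 8.5, 1, 0, 0, 0, 0, 0, 8.5, 0.5, 0, 0, 0, 0, 0, 8.5, 0, 0, 0, 0, 0, 0, 8.5, 0, 0, 0, 0, 0, 0, 8.5])

```text
time_s: 2.2
eef_pos: [0.4514, 0.3343, 0.0412]
orientation: [-0.703, -0.07, 0.705, -0.069]
contact_force: [-0.2, 0.7, 0.1]
width: 0.0852
```

```bash
python3 -c "
from h import *
st()
plan([.4515,.3323,.0125],-79.1,3,8.5)"
```

```text
t 2.2 p [0.4514 0.3343 0.0412] yaw -78.76 xax [-2.9e-03  4.0e-04 -1.0e+00] yz -0.0009 F [-0.22  0.72  0.05] w 0.0852
from [0.4514 0.3343 0.0412] tilt/yaw rv [0.006  0.0028 0.0009] shift world [ 0.0001 -0.002  -0.0287]
0.96, 0.07, 0.01, 0.002, 0.001, 0, 8.5,
0.96, 0.07, 0.01, 0.002, 0.001, 0, 8.5,
0.96, 0.07, 0.01, 0.002, 0.001, 0, 8.5,
```

>>> carry_out(rows=[0.9, 0.1, 0, 0.002, 0.001, 0, 8.5, 0.9, 0.1, 0, 0.002, 0.001, 0, 8.5, 0.8, 0, 0, 0.002, 0.001, 0, 8.5, 0.3, 0, 0, 0, 0, 0, 8.5, 0, 0, 0, 0, 0, 0, 0, 0, 0, 0, 0, 0, 0, 0, 0, 0, 0, 0, 0, 0, 0, 0, 0, 0, 0, 0, 0, 0, 0, 0, 0, 0, 0, 0, 0, 0, 0, 0, 0, 0, 0, 0])

```text
time_s: 3.2
eef_pos: [0.4528, 0.3328, 0.0119]
orientation: [0.705, 0.068, -0.703, 0.066]
contact_force: [-0.7, -0.2, -2.0]
width: 0.0331
```

```bash
python3 -c "
from h import *
c=snap('wrist','w2');st()"
```

```text
t 3.25 p [0.4528 0.3328 0.0119] yaw -79.13 xax [ 0.003   0.0025 -1.    ] yz -0.0019 F [ 0.16  0.09 -1.22] w 0.0333
```

View pics/w2.png

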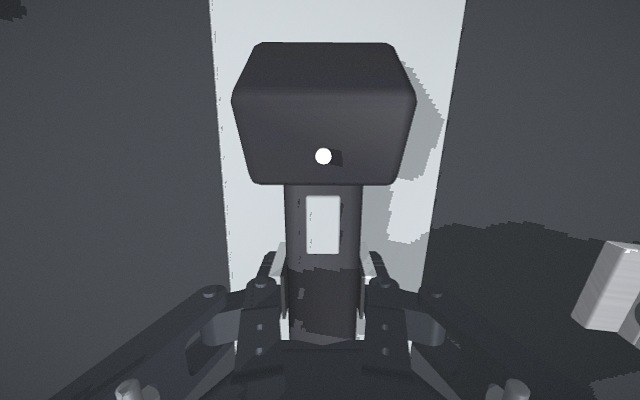

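The scanner is gripped across its handle, with the head centred ahead of the jaws at (323,120). Now I'll lift it and carry it to aim at the label.

>>> carry_out(rows=[-1.5, 0, 0, 0, 0, 0, 0, -2.5, 0, 0, 0, 0, 0, 0, -2.5, 0, 0, 0, 0, 0, 0, -1.3, 1.5, 0, 0, 0, 0, 0, 0, 3, -0.2, 0, 0, 0, 0, 0, 4, -0.2, 0, 0, 0, 0, 0, 4, -0.2, 0, 0, 0, 0, 0, 4, -0.2, 0, 0, 0, 0, 0, 3, 0, 0, 0, 0, 0, 0, 2, 0, 0, 0, 0, 0])

```text
time_s: 4.25
eef_pos: [0.5017, 0.1134, 0.0996]
orientation: [0.706, 0.069, -0.701, 0.068]
contact_force: [0.2, 0.3, -1.5]
width: 0.033
```

```bash
python3 -c "
from h import *
st()
plan([.5055,.101,.0892],-79.1,4,0)"
```

```text
t 4.25 p [0.5017 0.1134 0.0996] yaw -78.85 xax [ 0.0069  0.0023 -1.    ] yz -0.0009 F [ 0.19  0.35 -1.55] w 0.033
from [0.5017 0.1134 0.0996] tilt/yaw rv [ 0.0044 -0.0072  0.001 ] shift world [ 0.0038 -0.0124 -0.0104]
0.26, 0.32, -0.03, 0.001, -0.002, 0, 0,
0.26, 0.32, -0.03, 0.001, -0.002, 0, 0,
0.26, 0.32, -0.03, 0.001, -0.002, 0, 0,
0.26, 0.32, -0.03, 0.001, -0.002, 0, 0,
```

>>> carry_out(rows=[0.3, 0.3, 0, 0.001, -0.002, 0, 0, 0.3, 0.3, 0, 0.001, -0.002, 0, 0, 0.25, 0.3, 0, 0.001, -0.002, 0, 0, 0.2, 0.3, 0, 0.001, -0.001, 0, 0, 0, 0, 0, 0, 0, 0, 0, 0, 0, 0, 0, 0, 0, 0, 0, 0, 0, 0, 0, 0, 0, 0, 0, 0, 0, 0, 0, 0, 0, 0, 0, 0, 0, 0, 0, 0, 0, 0, 0, 0, 0, 0])

```text
time_s: 5.25
eef_pos: [0.5035, 0.1001, 0.0894]
orientation: [-0.704, -0.067, 0.704, -0.067]
contact_force: [-0.1, -0.3, -1.6]
width: 0.0334
```

```bash
python3 - <<'E'
from h import *
w=snap('wrist','w3'); s=snap('side','s3'); sc=snap('scene','sc3'); st()
a=cv2.resize(s['color'][150:300,200:400,::-1],None,fx=2,fy=2); b=cv2.resize(sc['color'][150:300,280:480,::-1],None,fx=2,fy=2)
cc=cv2.resize(w['color'][:,:,::-1],(450,281))
im=np.zeros((590,800,3),np.uint8); im[:300,:400]=a; im[:300,400:]=b; im[305:586,:450]=cc
cv2.imwrite('pics/m3.png',np.clip(im*1.5,0,255).astype(np.uint8))
E
```

```text
t 5.4 p [0.5035 0.1    0.0894] yaw -79.11 xax [-4.e-04  8.e-04 -1.e+00] yz -0.0008 F [ 0.24  0.2  -1.28] w 0.0331
```

View pics/m3.png

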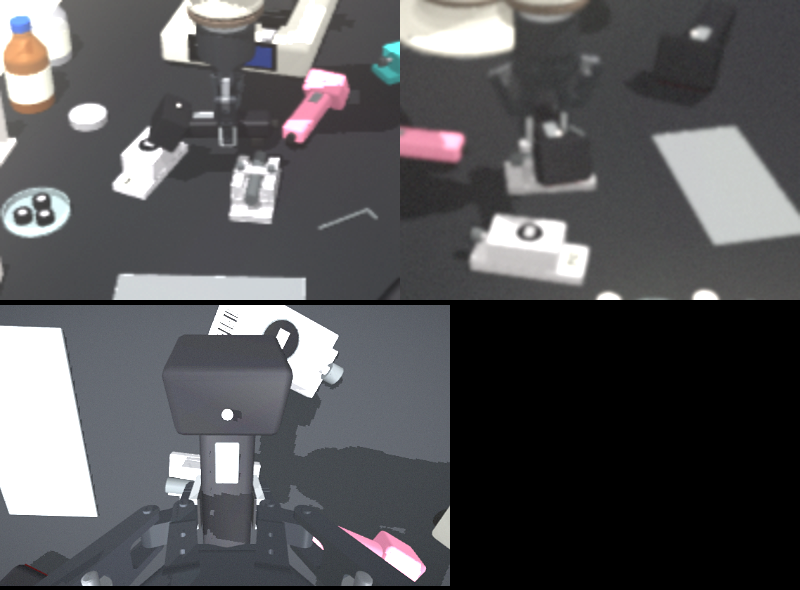

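The pictures show the scanner held level. In the wrist view its head is at about (227,385) of the mosaic with the label just beyond it at (240,325), and the vee block is clear below. Next I'll check the aim in numbers.

```bash
python3 - <<'E'
from h import *
o=get_obs()
def lab(c,x0=.60,x1=.67,y0=.10,y1=.155):
    P=cloud(c);hsv=cv2.cvtColor(c['color'],cv2.COLOR_RGB2HSV)
    m=(c['depth']>0)&(P[...,0]>x0)&(P[...,0]<x1)&(P[...,1]>y0)&(P[...,1]<y1)&(P[...,2]>.006)&(P[...,2]<.02)
    return P[m],hsv[m]
for t in ['wrist0','scene0','side0','w1','sc3','s3']:
    b,h=lab(load(t)); 
    if len(b)>10:
        r=cv2.minAreaRect((b[:,:2]*1000).astype(np.float32)); print(t,len(b),np.round(r[0],1),np.round(r[1],1),round(r[2],1),b[:,2].mean().round(4))
# scanner in wrist view, tool frame, before/after
P=cloud(load('w3'));d=load('w3')['depth']
g=np.array(o['eef_pos']);Rm=R.from_quat(o['orientation']).as_matrix()
m=(d>0)&(P[...,2]>.075)&(P[...,2]<.15)&(P[...,0]>.5)&(P[...,0]<.65)&(P[...,1]>.07)&(P[...,1]<.18)
Q=(P[m]-g)@Rm; fwd=-Q[:,2]; 
print('fwd max',np.percentile(fwd,99.5), 'lat head',[np.percentile(Q[(fwd>.06),1],q).round(4) for q in(1,99)],'up max',(-Q[:,0]).max())
f=(fwd>.025)&(fwd<.04)&(abs(Q[:,1])<.012); print('handle top up', (-Q[f,0]).mean())
hd=(fwd>.06)&(fwd<.1)
f=-Rm[:,2]; 
for k in (.0865,.0885):
  win=g+np.array([0,0,.019-.0189])+f*k; bd=f*.5+np.array([0,0,-.866]); L=np.array([.6346,.1256,.0125]); v=L-win; print(v@bd, (v-bd*(v@bd)).round(4), 'lateral',v@Rm[:,1])
E
```

```text
wrist0 913 [632.5 116.4] [45.6 50.4] 76.5 0.0125
scene0 226 [636.2 122.2] [29.9 56.2] 73.5 0.0119
side0 188 [630.6 117.8] [48.7 51.6] 74.2 0.0125
w1 2347 [631.9 117.3] [46.3 51.6] 77.7 0.0129
sc3 230 [636.4 122. ] [29.6 54. ] 74.0 0.0119
s3 191 [631.1 119.9] [45.4 52.5] 77.2 0.0129
fwd max 0.10331578228243524 lat head [np.float64(-0.0287), np.float64(0.0271)] up max 0.06055039650905464
handle top up 0.03450229098038693
0.09021134445376437 [0.0018 0.0007 0.0011] lateral -0.000316091864137039
0.08921099601809125 [0.0004 0.0005 0.0003] lateral -0.0003160918641370309
```

Aim is computed at 90 mm along the beam and under 2 mm off it. I'll hold still for another second, then carry the scanner back.

>>> carry_out(rows=[0, 0, 0, 0, 0, 0, 0, 0, 0, 0, 0, 0, 0, 0, 0, 0, 0, 0, 0, 0, 0, 0, 0, 0, 0, 0, 0, 0, 0, 0, 0, 0, 0, 0, 0, 0, 0, 0, 0, 0, 0, 0, 0, 0, 0, 0, 0, 0, 0, -0.3, -1.5, 0, 0, 0, 0, 0, -0.2, -3, 0, 0, 0, 0, 0, 0, -4, 0, 0, 0, 0, 0])

```text
time_s: 6.4
eef_pos: [0.4878, 0.1836, 0.0951]
orientation: [0.704, 0.065, -0.704, 0.065]
contact_force: [1.0, 0.4, -1.5]
width: 0.0333
```

```bash
python3 -c "
from h import *
st()
plan([.4528,.3328,.09],-79.13,5,0)
plan([.4528,.3328,.0125],-79.13,5,0)"
```

```text
t 6.4 p [0.4878 0.1836 0.0951] yaw -79.45 xax [ 1.e-04  3.e-04 -1.e+00] yz -0.0003 F [ 1.05  0.38 -1.49] w 0.0333
from [0.4878 0.1836 0.0951] tilt/yaw rv [-0.0056 -0.0001  0.0003] shift world [-0.035   0.1492 -0.0051]
0.1, -3.06, 0.14, -0.001, 0, 0, 0,
0.1, -3.06, 0.14, -0.001, 0, 0, 0,
0.1, -3.06, 0.14, -0.001, 0, 0, 0,
0.1, -3.06, 0.13, -0.001, 0, 0, 0,
0.1, -3.06, 0.13, -0.001, 0, 0, 0,
from [0.4878 0.1836 0.0951] tilt/yaw rv [-0.0056 -0.0001  0.0003] shift world [-0.035   0.1492 -0.0826]
1.65, -3.06, 0.14, -0.001, 0, 0, 0,
1.65, -3.06, 0.14, -0.001, 0, 0, 0,
1.65, -3.06, 0.14, -0.001, 0, 0, 0,
1.65, -3.06, 0.13, -0.001, 0, 0, 0,
1.65, -3.06, 0.13, -0.001, 0, 0, 0,
```

>>> carry_out(rows=[0, -3.5, 0.2, -0.001, 0, 0, 0, 0, -3.5, 0.2, -0.001, 0, 0, 0, 0, -3, 0.2, -0.001, 0, 0, 0, 0.5, -2, 0.1, -0.001, 0, 0, 0, 1, -1, 0, 0, 0, 0, 0, 1.5, -0.3, 0, 0, 0, 0, 0, 1.5, 0, 0, 0, 0, 0, 0, 1, 0, 0, 0, 0, 0, 0, 0.5, 0, 0, 0, 0, 0, 0, 0, 0, 0, 0, 0, 0, 0])

```text
time_s: 7.4
eef_pos: [0.451, 0.3243, 0.0309]
orientation: [-0.704, -0.068, 0.704, -0.067]
contact_force: [-0.5, -0.2, -2.1]
width: 0.0333
```

```bash
python3 -c "
from h import *
st()
plan([.4528,.3328,.0125],-79.13,5,0)"
```

```text
t 7.4 p [0.451  0.3243 0.0309] yaw -79.03 xax [-5.0e-04  1.1e-03 -1.0e+00] yz -0.0012 F [-0.52 -0.23 -2.12] w 0.0333
from [0.451  0.3243 0.0309] tilt/yaw rv [0.0017 0.0003 0.0012] shift world [ 0.0018  0.0085 -0.0184]
0.37, -0.16, -0.07, 0, 0, 0, 0,
0.37, -0.16, -0.07, 0, 0, 0, 0,
0.37, -0.16, -0.07, 0, 0, 0, 0,
0.37, -0.16, -0.07, 0, 0, 0, 0,
0.37, -0.16, -0.07, 0, 0, 0, 0,
```

>>> carry_out(rows=[0.4, -0.2, -0.1, 0, 0, 0, 0, 0.4, -0.2, -0.1, 0, 0, 0, 0, 0.4, -0.2, -0.1, 0, 0, 0, 0, 0.4, -0.2, 0, 0, 0, 0, 0, 0.2, 0, 0, 0, 0, 0, 0, 0, 0, 0, 0, 0, 0, 0, 0, 0, 0, 0, 0, 0, 5, 0, 0, 0, 0, 0, 0, 7, 0, 0, 0, 0, 0, 0, 8.5, 0, 0, 0, 0, 0, 0, 8.5])

```text
time_s: 8.4
eef_pos: [0.4542, 0.3334, 0.0135]
orientation: [0.705, 0.068, -0.703, 0.066]
contact_force: [0.0, 0.2, -0.0]
width: 0.0848
```

```bash
python3 -c "
from h import *
st()
plan([.4528,.3328,.15],-79.13,5,8.5)"
```

```text
t 8.4 p [0.4542 0.3334 0.0135] yaw -79.1 xax [ 0.0027  0.0028 -1.    ] yz -0.0022 F [ 0.02  0.17 -0.  ] w 0.0848
from [0.4542 0.3334 0.0135] tilt/yaw rv [ 0.0006 -0.0031  0.0022] shift world [-0.0014 -0.0006  0.1365]
-2.73, 0, 0.02, 0, -0.001, 0, 8.5,
-2.73, 0, 0.02, 0, -0.001, 0, 8.5,
-2.73, 0, 0.02, 0, -0.001, 0, 8.5,
-2.73, 0.01, 0.03, 0, -0.001, 0, 8.5,
-2.73, 0.01, 0.03, 0, -0.001, 0, 8.5,
```

>>> carry_out(rows=[-2, 0, 0, 0, 0, 0, 8.5, -3, 0, 0, 0, 0, 0, 8.5, -3, 0, 0, 0, 0, 0, 8.5, -3, 0, 0, 0, 0, 0, 8.5, -3, 0, 0, 0, 0, 0, 8.5, -3, 0, 0, 0, 0, 0, 8.5, -3, 0, 0, 0, 0, 0, 8.5, -3, 0, 0, 0, 0, 0, 8.5, -2, 0, 0, 0, 0, 0, 8.5, 0, 0, 0, 0, 0, 0, 8.5])

```text
time_s: 9.4
eef_pos: [0.4526, 0.3319, 0.2746]
orientation: [0.705, 0.068, -0.703, 0.066]
contact_force: [0.5, 0.3, 0.2]
width: 0.0851
```

```bash
python3 - <<'E'
from h import *
c=snap('wrist','w4');st()
P=cloud(c);ok=c['depth']>0
m=ok&(P[...,2]>.022)&(P[...,2]<.075)&(P[...,0]>.36)&(P[...,0]<.6)&(P[...,1]>.26)&(P[...,1]<.42)
b=P[m];r=cv2.minAreaRect((b[:,:2]*1000).astype(np.float32));print(r)
for x in np.arange(.38,.58,.02):
    q=b[(abs(b[:,0]-x)<.004)]
    if len(q)>3: print(round(x,3),len(q),q[:,1].min().round(4),q[:,1].max().round(4),q[:,2].max().round(4))
P=cloud(load('side0'))
d=load('side0')
plan([.55,-.25,.36],-4,13,8.5)
E
```

```text
t 9.45 p [0.4524 0.3318 0.2731] yaw -79.12 xax [ 0.0018  0.0022 -1.    ] yz -0.0018 F [ 0.33 -0.54 -0.31] w 0.0853
((472.0150451660156, 337.11077880859375), (170.558349609375, 59.993587493896484), 10.398446083068848)
0.4 88 0.3082 0.3415 0.0468
0.42 132 0.3116 0.3451 0.0468
0.44 141 0.3136 0.3486 0.047
0.46 144 0.3179 0.3523 0.0472
0.48 153 0.3218 0.3558 0.0488
0.5 209 0.3246 0.372 0.0519
0.52 322 0.3156 0.3756 0.0637
0.54 315 0.3187 0.3801 0.0658
0.56 48 0.3232 0.3495 0.0352
from [0.4524 0.3318 0.2731] tilt/yaw rv [-1.3111e+00 -3.0000e-03  2.0000e-04] shift world [ 0.0976 -0.5818  0.0869]
-0.68, 4.54, 0.11, -0.101, 0, 0, 8.5,
-0.68, 4.5, 0.56, -0.101, 0, 0, 8.5,
-0.68, 4.42, 1.01, -0.101, 0, 0, 8.5,
-0.68, 4.3, 1.45, -0.101, 0, 0, 8.5,
-0.68, 4.13, 1.88, -0.101, 0, 0, 8.5,
-0.68, 3.92, 2.28, -0.101, 0, 0, 8.5,
-0.67, 3.67, 2.67, -0.101, 0, 0, 8.5,
-0.67, 3.38, 3.02, -0.101, 0, 0, 8.5,
-0.67, 3.06, 3.35, -0.101, 0, 0, 8.5,
-0.67, 2.71, 3.64, -0.101, 0, 0, 8.5,
-0.67, 2.33, 3.9, -0.101, 0, 0, 8.5,
-0.67, 1.92, 4.11, -0.101, 0, 0, 8.5,
-0.67, 1.5, 4.28, -0.101, 0, 0, 8.5,
```

View pics/w4.png

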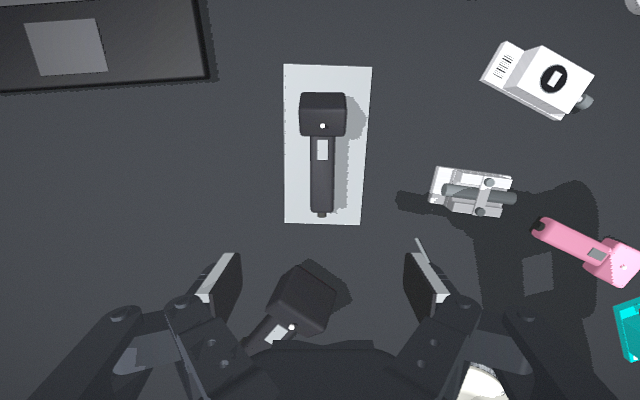

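The scanner is back on its mat, right way up and let go, with its pose unchanged within about 1 mm. Next I'll look at the stage from above.

>>> carry_out(rows=[0, 3, 0.1, -0.1, 0, 0, 8.5, 0, 4.5, 0.6, -0.1, 0, 0, 8.5, 0, 4.5, 1, -0.1, 0, 0, 8.5, 0, 4.3, 1.5, -0.1, 0, 0, 8.5, 0, 4.1, 1.9, -0.1, 0, 0, 8.5, 0, 3.9, 2.3, -0.1, 0, 0, 8.5, 0, 3.7, 2.7, -0.1, 0, 0, 8.5, 0, 3.4, 3, -0.1, 0, 0, 8.5, 0, 3.1, 3.3, -0.1, 0, 0, 8.5, 0, 2.7, 3.6, -0.1, 0, 0, 8.5])

```text
time_s: 10.45
eef_pos: [0.5279, -0.1117, 0.2596]
orientation: [-0.574, -0.413, 0.579, -0.407]
contact_force: [0.6, 0.5, 0.4]
width: 0.0849
```

```bash
python3 - <<'E'
from h import *
st();plan([.556,-.30,.28],-4,6,8.5)
E
```

```text
t 10.45 p [ 0.5279 -0.1117  0.2596] yaw -19.19 xax [-0.0111  0.0028 -0.9999] yz -0.0114 F [0.65 0.54 0.39] w 0.0849
from [ 0.5279 -0.1117  0.2596] tilt/yaw rv [-0.2651 -0.0005  0.0115] shift world [ 0.0281 -0.1883  0.0204]
-0.35, 1.47, 2.81, -0.044, 0, 0.002, 8.5,
-0.35, 1.35, 2.87, -0.044, 0, 0.002, 8.5,
-0.35, 1.22, 2.93, -0.044, 0, 0.002, 8.5,
-0.35, 1.09, 2.98, -0.044, 0, 0.002, 8.5,
-0.34, 0.96, 3.03, -0.044, 0, 0.002, 8.5,
-0.34, 0.82, 3.07, -0.044, 0, 0.002, 8.5,
```

>>> carry_out(rows=[-0.5, 1.4, 2.8, -0.044, 0, 0.002, 8.5, -0.5, 1.3, 2.8, -0.044, 0, 0.002, 8.5, -0.5, 1.2, 2.8, -0.044, 0, 0.002, 8.5, -0.3, 1, 2.8, -0.044, 0, 0.002, 8.5, -0.2, 0.8, 2.5, -0.03, 0, 0.002, 8.5, 0, 0.4, 2, 0, 0, 0, 8.5, 0, 0, 1, 0, 0, 0, 8.5, 0, 0, 0, 0, 0, 0, 8.5, 0, 0, 0, 0, 0, 0, 8.5, 0, 0, 0, 0, 0, 0, 8.5])

```text
time_s: 11.45
eef_pos: [0.5477, -0.2999, 0.267]
orientation: [-0.528, -0.473, 0.532, -0.462]
contact_force: [0.4, -0.4, 0.1]
width: 0.0853
```

```bash
python3 - <<'E'
from h import *
c=snap('wrist','w5');st()
cv2.imwrite('pics/w5b.png',cv2.resize(np.clip(c['color'][60:280,180:480,::-1]*1.6,0,255).astype(np.uint8),None,fx=2.6,fy=2.6,interpolation=cv2.INTER_CUBIC))
E
```

```text
t 11.5 p [ 0.5478 -0.2998  0.2671] yaw -7.11 xax [-0.0143  0.0083 -0.9999] yz -0.0152 F [-0.49 -0.09 -0.41] w 0.0848
```

View pics/w5.png

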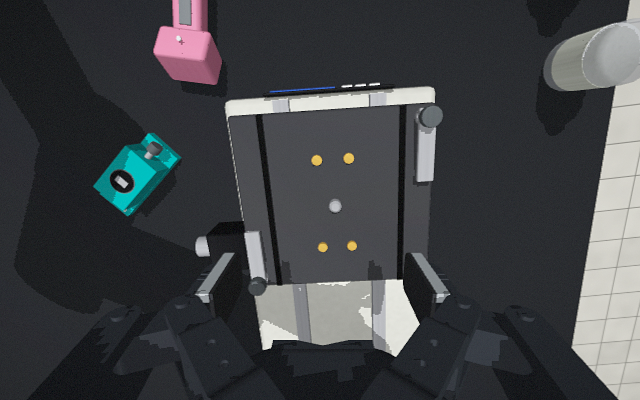

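View pics/w5b.png

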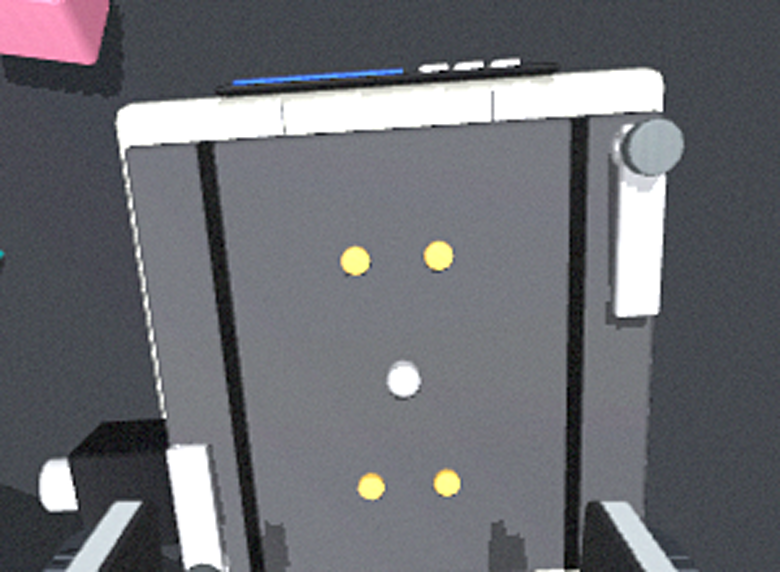

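The wrist view shows the plain stage pin at (335,206), with brass lifters at (317,160), (348,158), (322,247) and (352,246).

```bash
cat >> h.py <<'E'
def stage(c,verbose=1):
    hsv=cv2.cvtColor(c['color'],cv2.COLOR_RGB2HSV); P=cloud(c)
    near=(P[...,2]>.13)&(P[...,2]<.17)&(abs(P[...,0]-.556)<.06)&(abs(P[...,1]+.31)<.07)
    m=(near&(hsv[...,1]>90)&(hsv[...,2]>80)).astype(np.uint8)
    n,l,s,ct=cv2.connectedComponentsWithStats(m)
    L=[]
    for i in range(1,n):
        if s[i,4]>15: 
            q=onplane(c,*ct[i],.149); L.append(q); print('lift',ct[i].round(1),s[i,4],q.round(4), 'depth z',np.median(P[l==i][:,2]).round(4))
    L=np.array(L)
    m=(near&(hsv[...,1]<60)&(hsv[...,2]>110)).astype(np.uint8)
    n,l,s,ct=cv2.connectedComponentsWithStats(m)
    for i in range(1,n):
        if s[i,4]>25: print('pin',ct[i].round(1),s[i],'top',onplane(c,*ct[i],.155).round(4),'foot',onplane(c,*ct[i],.145).round(4),'depth z',np.percentile(P[l==i][:,2],[10,50,90]).round(4))
    if len(L)==4:
        L=L[np.argsort(L[:,1])]; v=L[2:].mean(0)-L[:2].mean(0); print('lifters mean',L.mean(0).round(4),'yaw y axis',np.rad2deg(np.arctan2(v[1],v[0])).round(2), np.linalg.norm(v))
    return L
E
python3 - <<'E'
from h import *
c=load('w5');stage(c)
P=cloud(c);m=(c['depth']>0)&(abs(P[...,2]-.1455)<.003)&(abs(P[...,0]-.556)<.14)&(abs(P[...,1]+.31)<.14)
print(np.median(P[m][:,2]))
# slots: black lines; plate outline
r=cv2.minAreaRect((P[m][:,:2]*1000).astype(np.float32));print(r)
# long slot lines direction via pixels
for (a,b) in [((259,118),(279,283)),((403,107),(400,277)),((229,117),(0,0))][:2]:
    p=onplane(c,*a,.145);q=onplane(c,*b,.145);v=p-q;print(np.rad2deg(np.arctan2(v[1],v[0])))
p=onplane(c,232,117,.145);q=onplane(c,415,106,.145);v=q-p;print('front edge',np.rad2deg(np.arctan2(v[1],v[0])))
E
```

```text
lift [348.2 157.9] 99 [ 0.5739 -0.2633  0.149 ] depth z 0.1489
lift [316.3 159.9] 98 [ 0.5442 -0.2614  0.149 ] depth z 0.149
lift [351.4 245.3] 85 [ 0.5685 -0.3527  0.149 ] depth z 0.1489
lift [322.2 246.7] 81 [ 0.5386 -0.3507  0.149 ] depth z 0.149
pin [334.8 205.3] [329 199  13  14 135] top [ 0.5565 -0.3059  0.155 ] foot [ 0.5564 -0.3091  0.145 ] depth z [0.1493 0.1544 0.1558]
lifters mean [ 0.5563 -0.307   0.149 ] yaw y axis 86.46 0.08949194582895605
0.14531464371578579
((556.6279907226562, -307.4831237792969), (179.7233428955078, 189.64828491210938), 86.49209594726562)
86.28805212522921
86.63319472178097
front edge -3.896568460630773
```

Stage pin measured: (0.5563, -0.307), y axis at 86.5°, plate at z 0.145. Now over to the holder.

```bash
python3 - <<'E'
from h import *
plan([.623,.078,.20],-13.7,9,8.5)
E
```

```text
from [ 0.5478 -0.2998  0.2671] tilt/yaw rv [ 0.1149 -0.0055  0.0156] shift world [ 0.0752  0.3778 -0.0671]
0.77, 0.32, -4.26, 0.013, -0.001, 0.002, 8.5,
0.77, 0.27, -4.27, 0.013, -0.001, 0.002, 8.5,
0.76, 0.21, -4.27, 0.013, -0.001, 0.002, 8.5,
0.76, 0.15, -4.27, 0.013, -0.001, 0.002, 8.5,
0.76, 0.1, -4.28, 0.013, -0.001, 0.002, 8.5,
0.76, 0.04, -4.28, 0.013, -0.001, 0.002, 8.5,
0.75, -0.01, -4.28, 0.013, -0.001, 0.002, 8.5,
0.75, -0.07, -4.28, 0.013, -0.001, 0.002, 8.5,
0.75, -0.13, -4.28, 0.013, -0.001, 0.002, 8.5,
```

>>> carry_out(rows=[0, 0.3, -3, 0.013, -0.001, 0.003, 8.5, 0, 0.3, -4.5, 0.013, -0.001, 0.003, 8.5, 0, 0.2, -4.5, 0.013, -0.001, 0.003, 8.5, 0.5, 0.2, -4.5, 0.013, -0.001, 0.003, 8.5, 1.2, 0.1, -4.5, 0.013, -0.001, 0.002, 8.5, 1.5, 0, -4.5, 0.013, -0.001, 0.002, 8.5, 1.5, 0, -4.5, 0.013, -0.001, 0, 8.5, 1.5, 0, -4, 0.013, 0, 0, 8.5, 1, 0, -2.5, 0, 0, 0, 8.5, 0, 0, 0, 0, 0, 0, 8.5])

```text
time_s: 12.5
eef_pos: [0.6223, 0.0792, 0.1962]
orientation: [0.555, 0.438, -0.552, 0.442]
contact_force: [-0.1, -0.7, -0.5]
width: 0.0847
```

```bash
python3 - <<'E'
from h import *
st();plan([.623,.068,.16],-13.7,5,8.5)
E
```

```text
t 12.5 p [0.6223 0.0792 0.1962] yaw -13.08 xax [ 0.0074 -0.0021 -1.    ] yz 0.0077 F [-0.06 -0.72 -0.46] w 0.0847
from [0.6223 0.0792 0.1962] tilt/yaw rv [ 0.0109  0.0003 -0.0077] shift world [ 0.0007 -0.0112 -0.0362]
0.73, 0.06, 0.21, 0.002, 0, -0.002, 8.5,
0.73, 0.06, 0.21, 0.002, 0, -0.002, 8.5,
0.73, 0.06, 0.21, 0.002, 0, -0.002, 8.5,
0.73, 0.06, 0.21, 0.002, 0, -0.002, 8.5,
0.72, 0.06, 0.21, 0.002, 0, -0.002, 8.5,
```

>>> carry_out(rows=[0.8, 0, 0, 0.002, 0, -0.002, 8.5, 1, 0, 0, 0.002, 0, -0.002, 8.5, 1, 0, 0, 0.002, 0, -0.002, 8.5, 0.8, 0, 0, 0.002, 0, -0.002, 8.5, 0, 0, 0, 0.002, 0, 0, 8.5, 0, 0, 0, 0, 0, 0, 8.5, 0, 0, 0, 0, 0, 0, 8.5, 0, 0, 0, 0, 0, 0, 8.5, 0, 0, 0, 0, 0, 0, 8.5, 0, 0, 0, 0, 0, 0, 8.5])

```text
time_s: 13.5
eef_pos: [0.6222, 0.0768, 0.1592]
orientation: [0.557, 0.436, -0.556, 0.437]
contact_force: [-0.3, 0.5, -0.4]
width: 0.085
```

```bash
python3 - <<'E'
from h import *
c=snap('wrist','w6');st()
P=cloud(c);ok=c['depth']>0
near=ok&(abs(P[...,0]-.622)<.09)&(abs(P[...,1]-.08)<.1)
u=np.array([np.cos(np.deg2rad(76.3)),np.sin(np.deg2rad(76.3))])
m=near&(P[...,2]>.040)&(P[...,2]<.048)
r=cv2.minAreaRect((P[m][:,:2]*1000).astype(np.float32));print('top',r,np.median(P[m][:,2]))
m2=near&(P[...,2]>.009)&(P[...,2]<.016)
r=cv2.minAreaRect((P[m2][:,:2]*1000).astype(np.float32));print('flange',r,np.median(P[m2][:,2]))
m3=near&(P[...,2]>.006); r=cv2.minAreaRect((P[m3][:,:2]*1000).astype(np.float32));print('all',r)
st()
E
```

```text
t 13.55 p [0.6223 0.0769 0.1591] yaw -13.82 xax [ 1.5e-03 -6.0e-04 -1.0e+00] yz 0.0016 F [-0.57  0.36 -0.54] w 0.085
top ((621.7510986328125, 73.61955261230469), (80.3902816772461, 49.973594665527344), 76.2179183959961) 0.04442320223407986
flange ((636.5404663085938, 105.75762176513672), (196.3776397705078, 74.03085327148438), 64.16255187988281) 0.012498986144578873
all ((651.054931640625, 94.6146240234375), (189.28985595703125, 123.05061340332031), 30.9012451171875)
t 13.55 p [0.6223 0.0769 0.1591] yaw -13.82 xax [ 1.5e-03 -6.0e-04 -1.0e+00] yz 0.0016 F [-0.57  0.36 -0.54] w 0.085
```

View pics/w6.png

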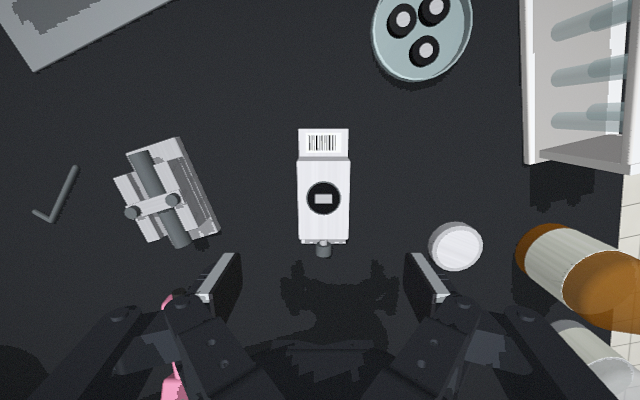

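The wrist view shows the holder square between the jaws: label at (323,142), mount (323,198), screw (323,250). Its block top measures 80.4 x 50.0 mm at z 0.044, which matches the text. I'll descend.

>>> carry_out(rows=[1.5, 0, 0, 0, 0, 0, 8.5, 2, 0, 0, 0, 0, 0, 8.5, 2, 0, 0, 0, 0, 0, 8.5, 2, 0, 0, 0, 0, 0, 8.5, 2, 0, 0, 0, 0, 0, 8.5, 2, 0, 0, 0, 0, 0, 8.5, 1.5, 0, 0, 0, 0, 0, 8.5, 0.5, 0, 0, 0, 0, 0, 8.5, 0, 0, 0, 0, 0, 0, 8.5, 0, 0, 0, 0, 0, 0, 8.5])

```text
time_s: 14.55
eef_pos: [0.6199, 0.0772, 0.0115]
orientation: [-0.556, -0.437, 0.557, -0.436]
contact_force: [0.1, -0.7, 1.1]
width: 0.085
```

```bash
python3 - <<'E'
from h import *
st();plan([.6227,.0775,.006],-13.8,3,8.5)
E
```

```text
t 14.55 p [0.6199 0.0772 0.0115] yaw -13.78 xax [-1.9e-03 -6.0e-04 -1.0e+00] yz -0.0017 F [ 0.13 -0.66  1.07] w 0.085
from [0.6199 0.0772 0.0115] tilt/yaw rv [0.0004 0.001  0.0017] shift world [ 0.0028  0.0003 -0.0055]
0.18, 0.09, -0.03, 0, 0, 0.001, 8.5,
0.18, 0.09, -0.03, 0, 0, 0.001, 8.5,
0.18, 0.09, -0.03, 0, 0, 0.001, 8.5,
```

>>> carry_out(rows=[0.2, 0.1, 0, 0, 0, 0.001, 8.5, 0.2, 0.1, 0, 0, 0, 0.001, 8.5, 0.2, 0.1, 0, 0, 0, 0, 8.5, 0, 0, 0, 0, 0, 0, 8.5, 0, 0, 0, 0, 0, 0, 6, 0, 0, 0, 0, 0, 0, 0, 0, 0, 0, 0, 0, 0, 0, 0, 0, 0, 0, 0, 0, 0, 0, 0, 0, 0, 0, 0, 0, 0, 0, 0, 0, 0, 0, 0])

```text
time_s: 15.55
eef_pos: [0.6245, 0.0764, 0.0078]
orientation: [0.557, 0.435, -0.555, 0.438]
contact_force: [0.5, -0.3, 0.2]
width: 0.0493
```

```bash
python3 - <<'E'
from h import *
c=snap('wrist','w7');st()
P=cloud(c);m=(c['depth']>0)&(P[...,2]>.04)&(P[...,2]<.05)
print(np.median(P[m],0))
E
```

```text
t 15.6 p [0.6245 0.0764 0.0079] yaw -13.77 xax [ 0.0045 -0.0011 -1.    ] yz 0.0046 F [0.33 0.31 0.47] w 0.049
[0.61815885 0.08778869 0.04431142]
```

View pics/w7.png

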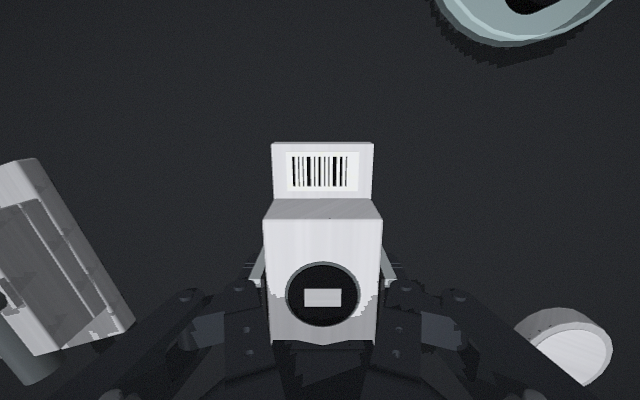

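```bash
python3 - <<'E'
from h import *
o=get_obs();g=np.array(o['eef_pos']);Rm=R.from_quat(o['orientation']).as_matrix()
c=load('w7');P=cloud(c)
m=(c['depth']>0)&(P[...,2]>.0425)&(P[...,2]<.0465)&(abs(P[...,0]-.62)<.06)&(abs(P[...,1]-.08)<.08)
Q=(P[m]-g)@Rm
print('top: tool y range',np.percentile(Q[:,1],[.5,99.5]).round(4),'fwd max(-z)',np.percentile(-Q[:,2],[99.5,100]).round(4))
m=(c['depth']>0)&(P[...,2]>.0115)&(P[...,2]<.0145)&(abs(P[...,0]-.635)<.06)&(abs(P[...,1]-.12)<.04)
Q=(P[m]-g)@Rm
q=Q[abs(Q[:,1])<.02]
print('flange fwd',np.percentile(-q[:,2],[.5,99.5]).round(4),'y',np.percentile(Q[:,1],[.5,99.5]).round(4))
g0=cv2.cvtColor(c['color'],cv2.COLOR_RGB2GRAY)
# mount circle
hsv=c['color'].max(2); mm=((hsv<70)&(P[...,2]>.035)&(c['depth']>0)).astype(np.uint8); mm[:250]=0;mm[335:]=0;mm[:,:275]=0;mm[:,370:]=0
cs,_=cv2.findContours(mm,cv2.RETR_EXTERNAL,cv2.CHAIN_APPROX_NONE); k=max(cs,key=cv2.contourArea); e=cv2.fitEllipse(k);print(e)
q=(onplane(c,*e[0],.0443)-g)@Rm;print('mount tool y,fwd',q[1],-q[2])
# barcode label white
st()
plan([.6245,.0764,.26],-13.7,6,0)
E
```

```text
top: tool y range [-0.0266  0.0246] fwd max(-z) [0.0368 0.0375]
flange fwd [0.0366 0.0637] y [-0.0258  0.0236]
((322.0976257324219, 295.3678894042969), (60.80171585083008, 70.12358856201172), 88.1155014038086)
mount tool y,fwd -0.001233150361258729 0.0004995609227093534
t 15.6 p [0.6245 0.0764 0.0079] yaw -13.77 xax [ 0.0045 -0.0011 -1.    ] yz 0.0046 F [0.33 0.31 0.47] w 0.049
from [0.6245 0.0764 0.0079] tilt/yaw rv [-0.0013  0.     -0.0046] shift world [ 0.     -0.      0.2521]
-4.2, 0.02, 0, 0, 0, -0.001, 0,
-4.2, 0.02, 0, 0, 0, -0.001, 0,
-4.2, 0.01, 0, 0, 0, -0.001, 0,
-4.2, 0.01, 0, 0, 0, -0.001, 0,
-4.2, 0.01, 0, 0, 0, -0.001, 0,
-4.2, 0, 0, 0, 0, -0.001, 0,
```

Gripped: the opening is 49 mm, the bore is about 0.6 mm ahead of the TCP, and it is about 1 mm off sideways. Lifting now.

>>> carry_out(rows=[-1, 0, 0, 0, 0, -0.001, 0, -2, 0, 0, 0, 0, -0.001, 0, -3, 0, 0, 0, 0, -0.001, 0, -3.5, 0, 0, 0, 0, -0.001, 0, -3.5, 0, 0, 0, 0, 0, 0, -3.5, 0, 0, 0, 0, 0, 0, -3, 0, 1, -0.02, 0, 0, 0, -2, 0, 2, -0.02, 0, 0, 0, -1, 0, 3, -0.02, 0, 0, 0, 0, 0, 4, -0.02, 0, 0, 0])

```text
time_s: 16.6
eef_pos: [0.6016, -0.0199, 0.2449]
orientation: [-0.535, -0.462, 0.538, -0.459]
contact_force: [0.4, -0.7, -4.7]
width: 0.049
```

```bash
python3 - <<'E'
from h import *
st();plan([.5575,-.3077,.21],-3.5,9,0)
E
```

```text
t 16.6 p [ 0.6016 -0.0199  0.2449] yaw -8.7 xax [-5.e-03  6.e-04 -1.e+00] yz -0.005 F [ 0.37 -0.72 -4.66] w 0.049
from [ 0.6016 -0.0199  0.2449] tilt/yaw rv [-0.0908 -0.      0.005 ] shift world [-0.0441 -0.2878 -0.0349]
0.39, 0, 3.24, -0.01, 0, 0.001, 0,
0.39, -0.03, 3.23, -0.01, 0, 0.001, 0,
0.39, -0.06, 3.23, -0.01, 0, 0.001, 0,
0.39, -0.1, 3.23, -0.01, 0, 0.001, 0,
0.39, -0.13, 3.23, -0.01, 0, 0.001, 0,
0.39, -0.16, 3.23, -0.01, 0, 0.001, 0,
0.39, -0.2, 3.23, -0.01, 0, 0.001, 0,
0.39, -0.23, 3.23, -0.01, 0, 0.001, 0,
0.39, -0.26, 3.22, -0.01, 0, 0.001, 0,
```

>>> carry_out(rows=[0, 0, 4, -0.01, 0, 0.001, 0, 0, 0, 4.2, -0.01, 0, 0.001, 0, 0, -0.1, 4.2, -0.01, 0, 0.001, 0, 0.2, -0.1, 4.2, -0.01, 0, 0.001, 0, 0.5, -0.1, 4, -0.01, 0, 0.001, 0, 0.7, -0.2, 3.5, -0.01, 0, 0, 0, 0.7, -0.2, 2.5, -0.01, 0, 0, 0, 0.5, -0.2, 1.2, 0, 0, 0, 0, 0.3, -0.2, 0, 0, 0, 0, 0, 0, 0, 0, 0, 0, 0, 0])

```text
time_s: 17.6
eef_pos: [0.5506, -0.3079, 0.22]
orientation: [0.52, 0.479, -0.52, 0.479]
contact_force: [-0.6, -0.4, -4.3]
width: 0.0492
```

```bash
python3 - <<'E'
from h import *
st();plan([.5575,-.3077,.185],-3.5,5,0)
E
```

```text
t 17.6 p [ 0.5506 -0.3079  0.22  ] yaw -4.68 xax [ 5.e-04  2.e-04 -1.e+00] yz 0.0005 F [-0.6  -0.35 -4.29] w 0.0492
from [ 0.5506 -0.3079  0.22  ] tilt/yaw rv [-0.0206 -0.0002 -0.0005] shift world [ 0.0069  0.0002 -0.035 ]
0.7, 0.14, -0.01, -0.004, 0, 0, 0,
0.7, 0.14, -0.01, -0.004, 0, 0, 0,
0.7, 0.14, -0.01, -0.004, 0, 0, 0,
0.7, 0.14, -0.01, -0.004, 0, 0, 0,
0.7, 0.14, -0.01, -0.004, 0, 0, 0,
```

>>> carry_out(rows=[0.8, 0.2, 0, -0.005, 0, 0, 0, 0.9, 0.2, 0, -0.005, 0, 0, 0, 0.9, 0.2, 0, -0.005, 0, 0, 0, 0.9, 0.1, 0, -0.005, 0, 0, 0, 0.7, 0, 0, 0, 0, 0, 0, 0.4, 0, 0, 0, 0, 0, 0, 0, 0, 0, 0, 0, 0, 0, 0, 0, 0, 0, 0, 0, 0, 0, 0, 0, 0, 0, 0, 0, 0, 0, 0, 0, 0, 0, 0])

```text
time_s: 18.6
eef_pos: [0.5597, -0.3045, 0.171]
orientation: [0.514, 0.486, -0.513, 0.486]
contact_force: [0.0, -0.8, -4.1]
width: 0.0492
```

```bash
python3 - <<'E'
from h import *
w=snap('wrist','w8');s=snap('side','s8');sc=snap('scene','sc8');st()
plan([.5575,-.3077,.163],-3.5,3,0)
a=cv2.resize(s['color'][90:200,270:400,::-1],None,fx=3,fy=3,interpolation=cv2.INTER_CUBIC); b=cv2.resize(sc['color'][150:260,110:240,::-1],None,fx=3,fy=3,interpolation=cv2.INTER_CUBIC)
im=np.zeros((590,790,3),np.uint8); im[:330,:390]=a; im[:330,395:785]=b; im[335:585,:400]=cv2.resize(w['color'][:,:,::-1],(400,250))
cv2.imwrite('pics/m8.png',np.clip(im*1.5,0,255).astype(np.uint8))
E
```

```text
t 18.75 p [ 0.5596 -0.3045  0.1709] yaw -3.2 xax [ 1.3e-03  4.0e-04 -1.0e+00] yz 0.0013 F [ 0.48 -0.23 -4.61] w 0.0492
from [ 0.5596 -0.3045  0.1709] tilt/yaw rv [ 0.0052 -0.0005 -0.0013] shift world [-0.0021 -0.0032 -0.0079]
0.26, -0.06, 0.11, 0.002, 0, 0, 0,
0.26, -0.06, 0.11, 0.002, 0, 0, 0,
0.26, -0.06, 0.11, 0.002, 0, 0, 0,
```

View pics/m8.png

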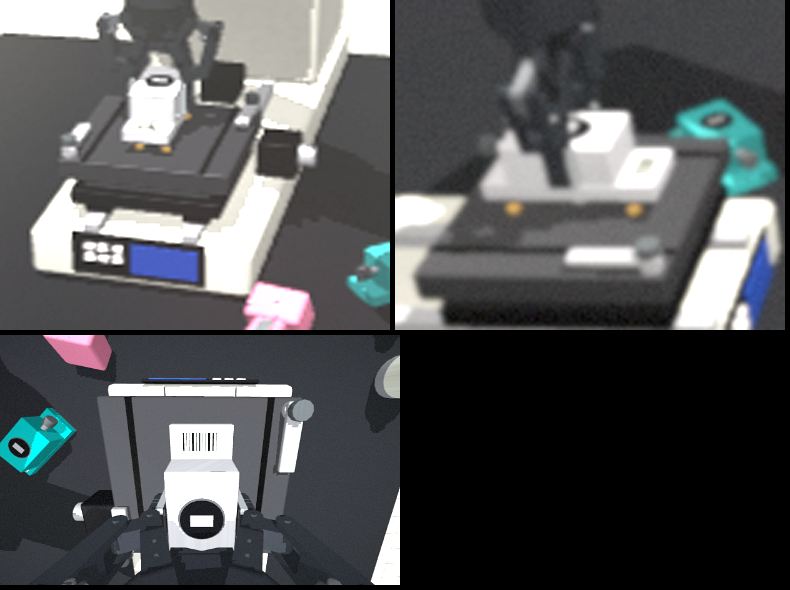

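The holder hovers about 8 mm over the pin, square to the plate, with two lifters visible in front of it. I'll cross-check holder against pin within each fixed camera.

```bash
python3 - <<'E'
from h import *
o=get_obs();g=np.array(o['eef_pos'])
for t in ['s3','sc3']: print(t); stage(load(t))
zt=g[2]-.0079+.044
print('exp top z',zt)
yax=np.array([np.cos(np.deg2rad(86.6)),np.sin(np.deg2rad(86.6))]); xax=np.array([yax[1],-yax[0]])
for t in ['w8','s8','sc8']:
    c=load(t);P=cloud(c);hsv=cv2.cvtColor(c['color'],cv2.COLOR_RGB2HSV)
    near=(c['depth']>0)&(abs(P[...,0]-.557)<.06)&(abs(P[...,1]+.305)<.085)
    for lab,z in (('top',zt),('flange',zt-.032)):
        m=near&(abs(P[...,2]-z)<.003)&(hsv[...,2]>(100 if lab=='flange' else 0))
        if m.sum()<10: continue
        q=P[m][:,:2]-np.array([.5563,-.307]); a=q@xax;b=q@yax
        print(t,lab,m.sum(),'z',np.median(P[m][:,2]).round(4),'x',np.percentile(a,[1,99]).round(4),'y',np.percentile(b,[1,99]).round(4))
    # label patch: saturated white
    # mount ellipse
    dk=(near&(abs(P[...,2]-zt)<.006)&(hsv[...,2]<75)).astype(np.uint8)
    n,l,s,ct=cv2.connectedComponentsWithStats(dk)
    for i in range(1,n):
        if s[i,4]>25:
            k=(cv2.findContours((l==i).astype(np.uint8),cv2.RETR_EXTERNAL,cv2.CHAIN_APPROX_NONE)[0][0])
            e=cv2.fitEllipse(k); q=onplane(c,*e[0],zt)[:2]-np.array([.5563,-.307]); print(t,'dark',s[i],np.round(e[0],1),np.round(e[1],1),'rel pin x,y',(q@xax).round(4),(q@yax).round(4))
E
```

```text
s3
sc3
lift [154.  211.2] 21 [ 0.541  -0.3542  0.149 ] depth z 0.1478
lift [193.1 211.7] 20 [ 0.5469 -0.264   0.149 ] depth z 0.1471
lift [149.4 218.7] 22 [ 0.5712 -0.3553  0.149 ] depth z 0.1472
lift [189.5 219.2] 24 [ 0.5768 -0.2651  0.149 ] depth z 0.1473
pin [171.3 213.6] [169 211   6   6  26] top [ 0.5618 -0.3081  0.155 ] foot [ 0.5464 -0.3142  0.145 ] depth z [0.1459 0.1519 0.1561]
lifters mean [ 0.559  -0.3096  0.149 ] yaw y axis 86.33 0.09039622523938358
exp top z 0.20696896296336892
w8 top 14211 z 0.2076 x [-0.0227  0.027 ] y [-0.0213  0.0397]
w8 flange 5088 z 0.1756 x [-0.0225  0.0266] y [0.0395 0.0666]
w8 dark [ 288  265   71   62 2716] [322.4 295.4] [61.  69.9] rel pin x,y 0.0022 0.0031
w8 dark [257 268  12  55 264] [263.5 293.4] [ 7.9 48.6] rel pin x,y -0.0241 0.004
w8 dark [377 269  12  54 284] [381.2 294. ] [ 8.5 48.1] rel pin x,y 0.0285 0.0038
w8 dark [237 273  13   7  63] [243.3 276.2] [ 5.6 12.7] rel pin x,y -0.0324 0.0128
w8 dark [395 273  14   7  62] [401.5 276. ] [ 5.5 13.2] rel pin x,y 0.0368 0.013
s8 top 137 z 0.2078 x [-0.0355  0.0353] y [-0.0438  0.0415]
s8 flange 78 z 0.1755 x [-0.0248  0.0253] y [-0.0089  0.0684]
sc8 top 269 z 0.2075 x [-0.0234  0.0428] y [-0.0416  0.0371]
sc8 flange 305 z 0.1756 x [-0.0207  0.035 ] y [-0.0614  0.0636]
sc8 dark [159 200   8   6  26] [162.8 202.8] [4.9 6.6] rel pin x,y 0.0427 0.0036
```

```bash
python3 - <<'E'
from h import *
for t in ['side0','s3','s8']:
    c=load(t);hsv=cv2.cvtColor(c['color'],cv2.COLOR_RGB2HSV)
    m=((hsv[...,0]>8)&(hsv[...,0]<32)&(hsv[...,1]>80)&(hsv[...,2]>60)).astype(np.uint8); m[:110]=0;m[150:]=0;m[:,:300]=0;m[:,360:]=0
    n,l,s,ct=cv2.connectedComponentsWithStats(m)
    for i in range(1,n):
        if s[i,4]>2: print(t,ct[i].round(1),s[i,4],onplane(c,*ct[i],.149).round(4))
E
```

```text
side0 [323.  127.5] 6 [ 0.5683 -0.3521  0.149 ]
side0 [331.5 128.3] 6 [ 0.5384 -0.3502  0.149 ]
side0 [316.2 138.4] 5 [ 0.573  -0.2633  0.149 ]
side0 [325.  139.5] 6 [ 0.5431 -0.26    0.149 ]
s8 [332.3 128.3] 3 [ 0.5356 -0.3507  0.149 ]
s8 [316.  138.5] 6 [ 0.5735 -0.2624  0.149 ]
s8 [325.  139.5] 6 [ 0.5431 -0.26    0.149 ]
```

Wrist and scene agree that the holder stands about +2 mm in x and +3.2 mm in y off the pin. I'll correct that first.

>>> carry_out(rows=[0, -0.1, 0.15, 0, 0, 0, 0, 0, -0.1, 0.15, 0, 0, 0, 0, 0, 0, 0, 0, 0, 0, 0, 0.2, 0, 0, 0, 0, 0, 0, 0.2, 0, 0, 0, 0, 0, 0, 0, 0, 0, 0, 0, 0, 0, 0, 0, 0, 0, 0, 0, 0, 0, 0, 0, 0, 0, 0, 0, 0, 0, 0, 0, 0, 0, 0, 0, 0, 0, 0, 0, 0, 0])

```text
time_s: 19.75
eef_pos: [0.5573, -0.3076, 0.1666]
orientation: [0.514, 0.486, -0.513, 0.486]
contact_force: [-0.1, -0.5, -4.2]
width: 0.0494
```

```bash
python3 - <<'E'
from h import *
st();plan([.5575,-.3077,.163],-3.5,1,0)
E
```

```text
t 19.75 p [ 0.5573 -0.3076  0.1666] yaw -3.2 xax [ 1.5e-03  4.0e-04 -1.0e+00] yz 0.0014 F [-0.07 -0.45 -4.17] w 0.0494
from [ 0.5573 -0.3076  0.1666] tilt/yaw rv [ 0.0052 -0.0005 -0.0014] shift world [ 0.0002 -0.0001 -0.0036]
0.36, 0.02, 0.01, 0.005, 0, -0.001, 0,
```

>>> carry_out(rows=[0.15, 0, 0, 0, 0, 0, 0, 0.15, 0, 0, 0, 0, 0, 0, 0.15, 0, 0, 0, 0, 0, 0, 0.1, 0, 0, 0, 0, 0, 0, 0.1, 0, 0, 0, 0, 0, 0, 0.1, 0, 0, 0, 0, 0, 0, 0.1, 0, 0, 0, 0, 0, 0, 0, 0, 0, 0, 0, 0, 0, 0, 0, 0, 0, 0, 0, 0, 0, 0, 0, 0, 0, 0, 0])

```text
time_s: 20.75
eef_pos: [0.5573, -0.3076, 0.1573]
orientation: [0.514, 0.486, -0.513, 0.486]
contact_force: [0.0, -0.2, -5.0]
width: 0.0495
```

```bash
python3 - <<'E'
from h import *
st();print(get_obs()['torque'].round(3))
E
```

```text
t 20.75 p [ 0.5573 -0.3076  0.1573] yaw -3.21 xax [ 1.4e-03  4.0e-04 -1.0e+00] yz 0.0014 F [ 0.05 -0.16 -4.97] w 0.0495
[-0.02   0.017  0.002]
```

No contact force with the underside at about 149.4 mm, so the bore has gone over the pin. I'll press on down gently.

>>> carry_out(rows=[0.1, 0, 0, 0, 0, 0, 0, 0.1, 0, 0, 0, 0, 0, 0, 0.1, 0, 0, 0, 0, 0, 0, 0.1, 0, 0, 0, 0, 0, 0, 0, 0, 0, 0, 0, 0, 0, 0, 0, 0, 0, 0, 0, 0, 0, 0, 0, 0, 0, 0, 0, 0, 0, 0, 0, 0, 0, 0, 0, 0, 0, 0, 0, 0, 0, 0, 0, 0, 0, 0, 0, 0])

```text
time_s: 21.75
eef_pos: [0.5573, -0.3077, 0.1567]
orientation: [0.514, 0.484, -0.513, 0.487]
contact_force: [-3.1, 2.1, 3.7]
width: 0.0493
```

```bash
python3 - <<'E'
from h import *
w=snap('wrist','w9');st();print(get_obs()['torque'].round(3))
o=get_obs();zt=o['eef_pos'][2]-.0079+.044
P=cloud(w);m=(w['depth']>0)&(abs(P[...,2]-zt)<.006)&(abs(P[...,0]-.5563)<.02)&(abs(P[...,1]+.295)<.03)
print(zt,np.median(P[m][:,2]))
E
```

```text
t 21.8 p [ 0.5573 -0.3077  0.1567] yaw -3.2 xax [ 0.0039 -0.0017 -1.    ] yz 0.004 F [-2.98  2.38  4.26] w 0.049
[ 0.421  0.585 -0.039]
0.19277700793547087 0.19346591704322713
```

>>> carry_out(rows=[0.15, 0, 0, 0, 0, 0, 0, 0.15, 0, 0, 0, 0, 0, 0, 0.15, 0, 0, 0, 0, 0, 0, 0.15, 0, 0, 0, 0, 0, 0, 0.15, 0, 0, 0, 0, 0, 0, 0.15, 0, 0, 0, 0, 0, 0, 0.15, 0, 0, 0, 0, 0, 0, 0.15, 0, 0, 0, 0, 0, 0, 0.15, 0, 0, 0, 0, 0, 0, 0.15, 0, 0, 0, 0, 0, 0])

```text
time_s: 22.8
eef_pos: [0.5574, -0.3078, 0.1529]
orientation: [0.515, 0.482, -0.513, 0.49]
contact_force: [-9.1, 6.1, 22.5]
width: 0.0492
```

```bash
python3 - <<'E'
from h import *
st();print(get_obs()['torque'].round(3))
E
```

```text
t 22.8 p [ 0.5574 -0.3078  0.1529] yaw -3.2 xax [ 0.0098 -0.007  -0.9999] yz 0.0102 F [-9.1   6.09 22.53] w 0.0492
[ 1.428  2.097 -0.058]
```

The underside is at the plate (TCP 152.9 mm minus 7.9 mm) with about 27 N of push. I'll check level, seat and settling.

```bash
python3 - <<'E'
from h import *
w=snap('wrist','w10');s=snap('side','s10');sc=snap('scene','sc10');st()
yax=np.array([np.cos(np.deg2rad(86.5)),np.sin(np.deg2rad(86.5))]); xax=np.array([yax[1],-yax[0]])
def fit(P): 
    A=np.c_[P[:,:2]-P[:,:2].mean(0),np.ones(len(P))]; return np.linalg.lstsq(A,P[:,2],rcond=None)[0]
for t in ['w5','w9','w10']:
    c=load(t);P=cloud(c);hsv=cv2.cvtColor(c['color'],cv2.COLOR_RGB2HSV)
    near=(c['depth']>0)&(abs(P[...,0]-.557)<.06)&(abs(P[...,1]+.305)<.08)
    for lab,z,tol in (('top',.190,.005),('flange',.1585,.005),('plate',.145,.002)):
        m=near&(abs(P[...,2]-z)<tol)
        if m.sum()<200: continue
        q=P[m]; f=fit(q); k=abs(q[:,2]-np.median(q[:,2]))<.0015; f=fit(q[k]); r=q[:,:2]-np.array([.5563,-.307])
        print(t,lab,m.sum(),'z',np.median(q[:,2]).round(4),'slope',f[:2].round(4),'x',np.percentile(r@xax,[1,99]).round(4),'y',np.percentile(r@yax,[1,99]).round(4))
a=cv2.resize(s['color'][90:200,270:400,::-1],None,fx=3,fy=3,interpolation=cv2.INTER_CUBIC); b=cv2.resize(sc['color'][150:260,110:240,::-1],None,fx=3,fy=3,interpolation=cv2.INTER_CUBIC)
im=np.zeros((590,790,3),np.uint8); im[:330,:390]=a; im[:330,395:785]=b; im[335:585,:400]=cv2.resize(w['color'][:,:,::-1],(400,250))
im[335:585,400:790]=cv2.resize(s['color'][:,:,::-1],(390,250))
cv2.imwrite('pics/m10.png',np.clip(im*1.5,0,255).astype(np.uint8))
st()
E
```

```text
t 22.95 p [ 0.5574 -0.3079  0.1529] yaw -3.2 xax [ 0.0098 -0.007  -0.9999] yz 0.0102 F [-8.16  4.81 22.8 ] w 0.0494
w5 plate 18386 z 0.1453 slope [ 0.0005 -0.001 ] x [-0.0597  0.0602] y [-0.0761  0.0814]
w9 top 13754 z 0.1932 slope [ 0.0006 -0.0055] x [-0.0291  0.0292] y [-0.0246  0.0365]
w9 flange 5552 z 0.1614 slope [-0.0005 -0.0013] x [-0.0246  0.0243] y [0.0362 0.0633]
w9 plate 20659 z 0.1452 slope [ 0.0006 -0.0004] x [-0.0617  0.0591] y [-0.0194  0.0829]
w10 top 15100 z 0.1896 slope [ 0.0043 -0.0072] x [-0.0278  0.0276] y [-0.0245  0.0364]
w10 flange 5770 z 0.1576 slope [ 0.0041 -0.003 ] x [-0.0248  0.0243] y [0.036  0.0633]
w10 plate 21781 z 0.1452 slope [ 0.0006 -0.0008] x [-0.0617  0.059 ] y [-0.0181  0.083 ]
t 22.95 p [ 0.5574 -0.3079  0.1529] yaw -3.2 xax [ 0.0098 -0.007  -0.9999] yz 0.0102 F [-8.16  4.81 22.8 ] w 0.0494
```

View pics/m10.png

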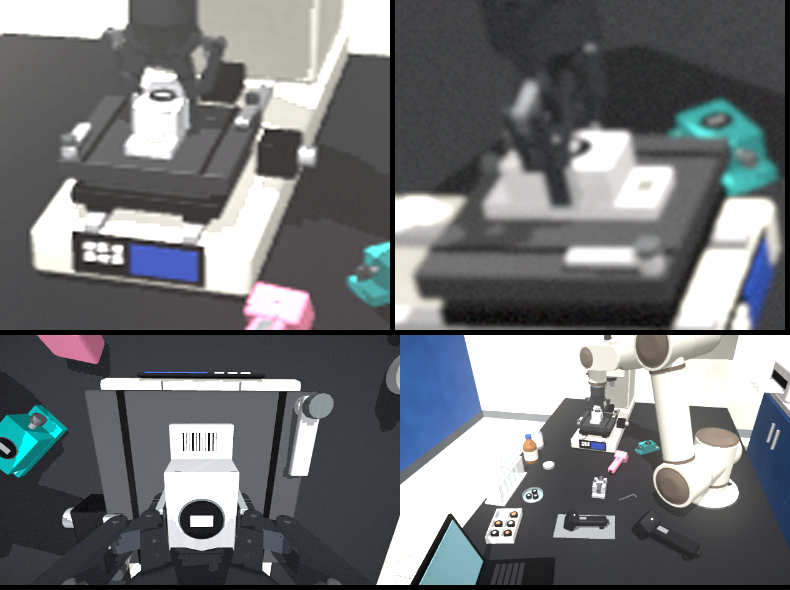

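The holder's top stands 44.3 mm above the plate, the same as on the bench, so it is flat. It is centred within about 0.4 mm, level within about 0.01 rad, still gripped, and the push is steady. Handing in.

```bash
python3 -c "
from h import *
from plant import close_job
st(); print(close_job())"
```

```text
t 22.95 p [ 0.5574 -0.3079  0.1529] yaw -3.2 xax [ 0.0098 -0.007  -0.9999] yz 0.0102 F [-8.16  4.81 22.8 ] w 0.0494
the job is handed in; nothing more can be done
None
```

The job is handed in at 22.95 s, with the holder pressed flat on the stage and still gripped, ready for you to lock the clamp. The interface gives no verdict, so these are my own checks.

- **Scanner:** I held it level and still for over a second. The label was computed at 90 mm along the beam and under 2 mm off it. I then laid it back on its mat within about 1 mm of where it lay, right way up, and let go.
- **Holder:** It went over the pin without catching and was pressed through the lifters.
    - The block top stands 44.3 mm above the plate, as it did on the bench, so it is flat.
    - The bore is within about 0.4 mm of the pin and level within about 0.01 rad. It was set square to the stage, within about 0.01 rad.
    - The push is about 27 N and steady, and the grip is closed on it.
- **Left alone:** The vee block, the dish and the look-alikes appear unmoved in the last picture. I did not measure them or check the reference block separately.

Two readings were less clean:
- **Side camera:** Before lowering, it put the holder about 1 mm off the pin in x, where the wrist camera said 2 mm. Its pixels are coarse, so I leaned on the wrist value.
- **Side force:** About 9 N of side force and a 0.01 rad tool tilt remained while pressing.

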